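# Square the paper holder and slide the enlarger carriage to the exposure stop

## Task

In the darkroom, the paper holder lies skewed on the enlarger's sliding carriage: a push on its near left corner swings it round until its far edge lies flush against both rear pegs. Square it up so, and push the carriage (it has a red push tab) to the right to the next click stop, directly under the lens, and leave it seated there with the holder still square. Keep clear of the enlarger's head and do not knock the other things on the bench.

Things in the scene. Friction and masses are not known exactly. Their poses are not given: they have to be found in the camera images.
- enlarger: photographic enlarger, fixed: white baseboard 380 x 730 mm, 22 mm thick, steel column 800 mm tall at its right end. Origin on the bench straight under the lens; x away from the robot, y to the left along the rails, z up; the board spans x -200..180, y -330..400 mm. Two level rails (axis 40 mm up) at x +-42 mm carry the carriage
- lamp_head: the enlarger's head, fixed above the rails; same origin and axes as enlarger. Lens and red filter, radius 31 mm, from 234 mm up; green negative stage x -100..90, y -80..80 mm, from 310 mm up; green lamp box x -115..75, y -85..85 mm, from 375 to 497 mm up. An upright tool pushing the carriage under it would strike it: lean the tool back towards the robot, 25 to 45 degrees
- carriage (a joint): slide of the carriage, m: 0 = left (load) end, where it starts; grows to the right (-y of enlarger), up to 0.33. Sprung ball click stops at 0, 0.255 (exposure, under the lens, yellow mark on the black scale) and 0.315. A stop pulls it in from about 3 mm off, to either side, and takes about 6 N to leave; elsewhere it slides with about 2 N and does not coast
- carriage_bed (a point): centre of the upper face of the carriage's aluminium bed, 62 mm above the bench; axes as enlarger. The bed, 8 mm thick, spans x -52..76, y -90..90 mm. Brass pegs 8 mm thick, 12 mm high: rear pegs at x 60, y -58 and +58 mm; end peg at x 44, y -75 mm
- carriage_tab (a point): middle of the left (+y) face of the red push tab, a fin on the carriage's front right, just below the level of the bed, 44 mm above the bench; axes as enlarger. The face spans x -20..+20 mm about this point and from 15 mm below it to 15 mm above it; the tab is 8 mm thick. Push this face towards -y. In front of the bed the space left of the tab is free down to the baseboard, 22 mm below
- exposure_stop (a point): where carriage_bed stands when the carriage is seated in the exposure stop: on the lens axis, 62 mm above the bench; fixed
- holder: loose paper holder, a smooth black metal plate 108 (x) x 138 (y) x 10 mm with a white face, about 0.2 kg, flat on the bed. Origin: underside of its far right corner, just inside the right rear peg and the end peg; x to the far edge, y along it to the left: it spans x -108..0, y 0..138 mm. Starts turned 8 to 16 degrees, left end nearer the robot. Square, its near edge is over the bed's front edge
- holder_rear (a point): middle of the holder's far edge, half its thickness up; axes as holder. Flush on the rear pegs it is at x 56 mm, y about 0 from carriage_bed
- holder_corner (a point): the holder's near left corner, the one to push, half its thickness up; axes as holder. At the start it may overhang the bed's front edge. As the holder turns about the right rear peg, this corner moves away from the robot and about as much to the left
- focuser: grain focuser, a bystander: black base 60 x 85 mm, 136 mm tall, on the far right front of the baseboard; origin under its centre
- film_can: film can, bystander: black, 33 mm diameter, 51 mm tall, on the front of the baseboard; origin under its centre
- dust_brush: flat brush, bystander: 45 x 95 x 12 mm, on the front of the baseboard; origin under its handle's middle
- tank: black developing tank with red cap, bystander: 108 mm diameter, 198 mm tall, on the bench left of the baseboard; origin under its centre
- tank_cap: red cap, bystander: 80 mm diameter, 24 mm tall, on the bench left of the baseboard; origin under its centre
- reel: white film reel, bystander: 90 mm diameter, 50 mm tall, on the bench left of the baseboard; origin under its centre
- graduate: clear measuring cup, bystander: 68 mm diameter, 150 mm tall, on the right; origin under its centre
Mind the look-alikes: they are no part of the job. Of the things shaped like the holder, the black one is meant.

How it is judged:
At the end, for the whole second after the job is handed in: The carriage rests within 3 mm of the exposure stop; the holder lies flat on it, square within 2.3 degrees, the middle of its far edge within about 3 mm of the line of the rear pegs and 12 mm of centre along them; all at rest (value of joint carriage between 0.252 and 0.258 m and angle between the y axis of holder and the y axis of carriage_bed, either way round below 0.04 rad and x of holder_rear in the frame of carriage_bed between 0.0525 and 0.059 m and y of holder_rear in the frame of carriage_bed between -0.012 and 0.012 m and z of holder_rear in the frame of carriage_bed below 0.008 m and angle between holder's own z axis and vertical below 0.05 rad and velocity of joint carriage below 0.01 m/s and linear speed of holder below 0.01 m/s); the robot touches nothing.
It fails at once if the enlarger's head, lens or red filter is struck or leaned on (over 5 N) (contact force between lamp_head and anything else above 5 N).
It fails at once if one of the other things on the bench is shoved by more than 30 mm or knocked over (distance of any of focuser, film_can, dust_brush, tank, tank_cap, reel, graduate from where it was at the start of the episode above 0.03 m or angle between any of focuser, film_can, tank, graduate's own z axis and vertical above 0.5 rad).
It also fails if it takes over 61 s, if anything falls off the work surface, if the arm or the gripper's body presses on something with over 40 N, if the wrist force passes 120 N, or if a joint passes its speed limit or range.

## Robot

A 6-joint arm with a two-finger parallel gripper is mounted at the origin on the work surface. World frame = base frame: x ahead of the robot, y to its left, z up, the work surface at z = 0. Lengths are in m, angles in rad, forces in N, time in s.
With the tool pointing down it reaches from about 0.35 to 0.775 m from the base axis. Payload 7.3 kg.
Tool frame: the origin (TCP) lies at the very end of the fingers, on their centre line; the grasp point (between the pads) lies 19 mm behind it; z points along the fingers, y is the direction in which the jaws open and shut (so a half turn about z gives the same grasp; the last joint's range is limited). The gripper opens to 92 mm and grips with 3 to 60 N. Pads are 19 mm wide; open, the fingers measure 130 mm over their backs; the gripper's body (75 mm by 190 mm) begins 47 mm behind the grasp point.
Start: joints at [-1.403, 0.342, 1.524, -0, 1.275, -0.146], TCP at [0.162, -0.499, 0.227] pointing down, gripper open.
Joint ranges: [-2.53, 2.53], [-0.77, 2.02], [0.04, 2.7], [-1, 4.14], [0.28, 2.66], [-3.11, 3.11]. Speed limits (rad/s): [2.57, 2.57, 3.14, 3.14, 3.14, 3.14].

## Interface

Orientations are given as [roll, pitch, yaw] about the fixed x, y, z axes, in that order (R = Rz(yaw) Ry(pitch) Rx(roll)).
In Python, from cell import robot gives the robot as it stands.
- The arm moves only by the shell command python3 -m pendant 'ROWS' [OPENING] [FORCE]. ROWS is JSON, a list of rows, each a list of 2 entries, a list of its own where there are three numbers: the shift along the tool's x, y, z in mm, then the turn about the tool's z in degrees. In form: [[[x, y, z], turn], ...]. A call has 1 to 10 rows; each row is the pose to reach, as a shift and turn from the pose measured when the call began, along the tool's axes at that moment; what a row does not reach only later rows make up. A row lasts 1/12 s, in which the tool goes at most 41.7 mm and 7.16 degrees, less where a joint would pass 70% of its speed; a pose out of reach is approached as far as the arm can. A call with a gripper value outside its range is refused whole. OPENING is the opening, from 0 (shut) to 1 (fully open), set as the call begins (- or left out, the last holds). The fingers move at their own pace and stop on an object; FORCE is the grip in N (left out, the last holds). Time passes only in rows, so rows that repeat a pose let the fingers close. It gives the time, the measured TCP pose, the force and the opening at its end, in the units of the state.
- robot.observe(): the state, without advancing time (a new reading comes with each control period).
- robot.read_camera(name): name is "side" or "top" or "wrist"; returns the picture (480x640x3 uint8, red, green, blue); there is no depth.
- robot.calibration(name): a dict with "vfov" (degrees; the focal length in pixels is half the picture's height over the tangent of half this angle, whatever the lens; pixels are square), "cx", "cy" (the principal point, pixels), "rvec" (rotation vector, rad) and "tvec" (3), from world to camera coordinates, as OpenCV has them. Camera axes: x right, y down, z forward; pixel columns grow to the right and rows downward; lengths in m; the calibration is good to about 2 mm. A picture is of the moment at which its call begins: read the wrist's pose just before it. calibration takes no time and is no camera call; for the wrist camera it gives the pose at the moment of the call.
- robot.hand_in(): hands the job in, once; it reports no verdict.
Trained networks look in the newest picture that a camera, given by its name, has taken for a name from the list of things; names that differ only in an ending like _2 or _b are one class to them, and where a whole thing is asked for, a point or a joint stands for the part that bears it (a point fixed in the world has none). Each returns a list of dicts, best first, with "p" (0 to 1); they miss things now and then, are a little off and sometimes report something else, mostly with a low value. They report only what shows in the picture. A call takes as long as a camera call. They do not tell look-alikes from the thing itself.
- robot.find_in(camera, query): "xy" ([column, row] as shares, 0 to 1, of the picture: columns of its width, rows of its height, amid what is visible of it).
The state is a dict: "time": time; "qpos": joint angles; "qvel": joint speeds; "joint_efforts": joint torques, N m; "tool_pos": TCP position; "tool_rot": TCP orientation; "contact_force": force on the tool from outside, world axes, zero at the start; "torque": the same for the moment, N m; "opening": finger opening in m.
Only numpy, scipy, OpenCV 4.12 (cv2) and the standard library are available. Lean on these libraries where they do the work, as an engineer would, in place of code of your own. Each camera call takes 0.05 s, during which the arm holds its last target.

## Working session

There is one attempt and no reset: what is moved stays moved. The work goes in short steps, Python scripts to look and compute and a shell command to move; the robot and the scene stay as the last step left them, time stands still between calls to the robot, and variables do not carry over. Pictures are saved under pics/ and viewed, and the job is handed in when it is done.

```bash
ls; mkdir -p pics
python3 - <<'E'
from cell import robot
import cv2,numpy as np
for c in ["side","top","wrist"]:
    im=robot.read_camera(c); cv2.imwrite(f"pics/a_{c}.png",im[:,:,::-1])
    k=robot.calibration(c); print(c,k)
s=robot.observe(); print(s)
E
```

```text
pics
side {'vfov': 50.27839078932455, 'cx': 322.7024834243786, 'cy': 232.5573929026882, 'rvec': array([ 1.02045325, -2.355247  ,  1.14808151]), 'tvec': array([0.27798467, 0.2893174 , 0.99143657])}
top {'vfov': 54.766714315207366, 'cx': 316.7360999355477, 'cy': 245.95194648544546, 'rvec': array([ 2.17896378, -2.17152657,  0.11091188]), 'tvec': array([-0.07060166,  0.46853964,  1.48582357])}
wrist {'vfov': 65.67710504589607, 'cx': 315.3198686455674, 'cy': 238.3894342642205, 'rvec': array([-2.3470972 ,  1.70609109,  0.24492058]), 'tvec': array([-0.52493357, -0.03585258,  0.38989073])}
{'time': 0.15, 'qpos': array([-1.40302754e+00,  3.42537129e-01,  1.52476748e+00, -1.07959399e-06,
        1.27543272e+00, -1.46037907e-01]), 'qvel': array([ 0.00039209, -0.0024219 , -0.00292675, -0.00058536, -0.00019509,
        0.0009795 ]), 'joint_efforts': array([ 1.62803026e-03, -4.31467617e+01, -2.44354677e+01,  7.17186648e-02,
        5.37576363e-02, -8.71811449e-05]), 'tool_pos': array([ 0.16200882, -0.49906023,  0.2262284 ]), 'tool_rot': array([-3.14046001e+00, -1.65550965e-04,  3.13806916e-01]), 'contact_force': array([ 0.48873924, -0.56869169, -0.11916335]), 'torque': array([-0.07648477, -0.01534629,  0.02679468]), 'opening': 0.09118133986111544}
```

View pics/a_side.png

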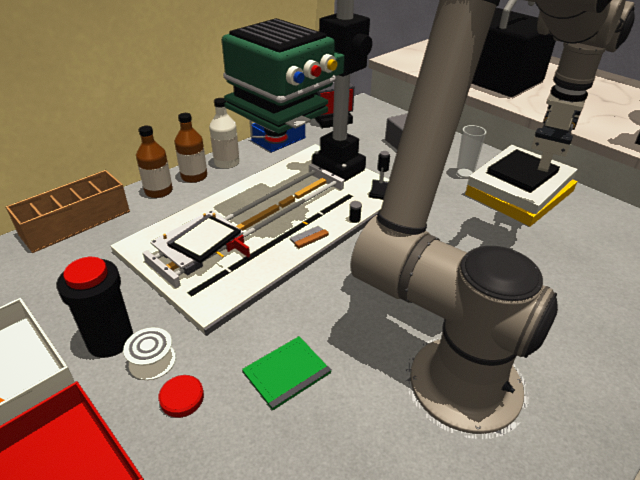

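View pics/a_top.png

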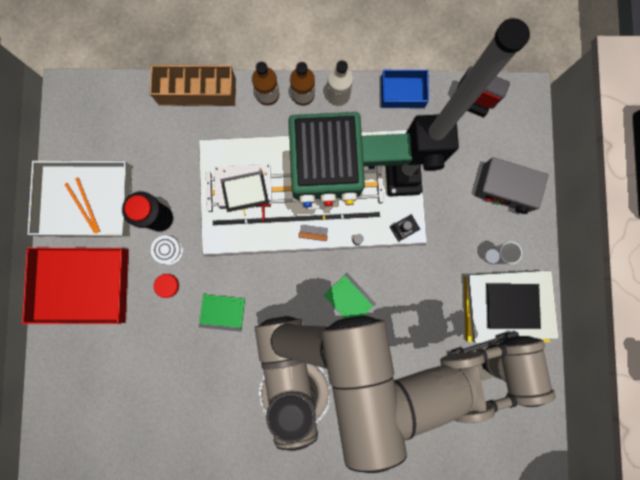

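View pics/a_wrist.png

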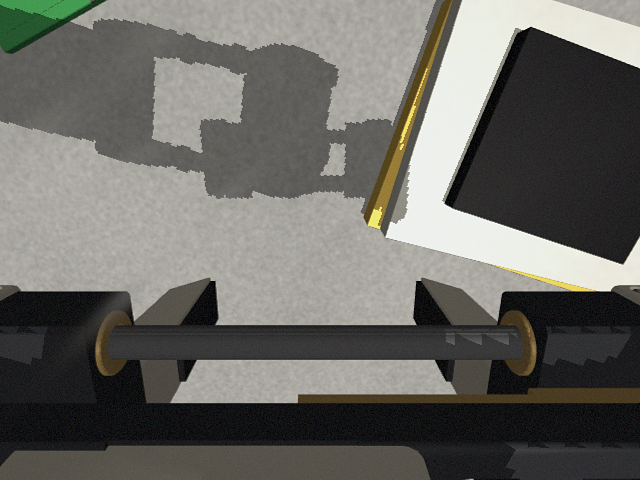

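```bash
cat > h.py <<'E'
from cell import robot
import cv2,numpy as np
def cam(c):
    k=robot.calibration(c); f=240/np.tan(np.radians(k['vfov']/2))
    K=np.array([[f,0,k['cx']],[0,f,k['cy']],[0,0,1]])
    R=cv2.Rodrigues(np.array(k['rvec']))[0]; t=np.array(k['tvec'])
    return K,R,t
def ray(cm,uv):
    K,R,t=cm; d=R.T@np.linalg.inv(K)@np.array([uv[0],uv[1],1.]); return -R.T@t,d
def atz(cm,uv,z):
    o,d=ray(cm,uv); return o+d*(z-o[2])/d[2]
def proj(cm,P):
    K,R,t=cm; p=K@(R@np.array(P,float)+t); return p[:2]/p[2]
def tri(c1,u1,c2,u2):
    o1,d1=ray(c1,u1);o2,d2=ray(c2,u2)
    A=np.stack([d1,-d2],1); s=np.linalg.lstsq(A,o2-o1,rcond=None)[0]
    p=o1+d1*s[0];q=o2+d2*s[1]; return (p+q)/2,np.linalg.norm(p-q)
E
python3 - <<'E'
from h import *
t=cam('top');s=cam('side')
for n in ["carriage_tab","carriage_bed","holder","holder_corner","holder_rear","exposure_stop","lamp_head","enlarger","film_can","dust_brush","focuser","tank","reel","tank_cap","graduate"]:
    a=robot.find_in('top',n);b=robot.find_in('side',n)
    f=lambda l:[(round(x['p'],2),(np.array(x['xy'])*[640,480]).round(1).tolist()) for x in l[:2]]
    print(n,f(a),f(b), end=' ')
    if a and b:
        p,e=tri(t,np.array(a[0]['xy'])*[640,480],s,np.array(b[0]['xy'])*[640,480]); print(p.round(3),round(e,4))
    else: print()
print(robot.observe()['time'])
E
```

```text
carriage_tab [(0.85, [241.9, 171.0])] [(0.93, [184.1, 258.9]), (0.72, [203.9, 237.1])] [ 0.732  0.187 -0.047] 0.0071
carriage_bed [(0.56, [241.3, 173.7])] [(0.89, [180.9, 253.5])] [ 0.721  0.191 -0.02 ] 0.0071
holder [(0.97, [242.2, 185.8]), (0.69, [348.0, 296.6])] [(0.77, [281.1, 369.0]), (0.62, [204.6, 237.6])] [ 0.612  0.151 -0.329] 0.3047
holder_corner [(0.83, [244.7, 187.9]), (0.65, [220.7, 311.7])] [(0.73, [201.2, 235.9]), (0.59, [285.8, 371.5])] [0.652 0.164 0.064] 0.0039
holder_rear [(0.9, [243.9, 193.2]), (0.76, [349.0, 296.2])] [(0.77, [204.4, 238.3]), (0.57, [283.2, 369.5])] [0.634 0.166 0.068] 0.0046
exposure_stop [(0.82, [334.0, 171.5]), (0.56, [148.8, 214.1])] [(0.77, [277.5, 187.9]), (0.24, [381.4, 181.0])] [ 0.712 -0.123  0.045] 0.0049
lamp_head [(0.82, [345.6, 152.1])] [(0.97, [285.5, 66.8]), (0.25, [95.6, 304.7])] [ 0.672 -0.134  0.397] 0.0105
enlarger [(0.75, [336.9, 172.1]), (0.51, [165.8, 286.0])] [(0.71, [274.6, 189.5])] [ 0.719 -0.127  0.033] 0.0204
film_can [(0.44, [356.8, 242.0])] [(0.64, [356.0, 208.9])] [ 0.48  -0.194  0.062] 0.0046
dust_brush [(0.58, [312.6, 231.5])] [(0.97, [305.8, 233.6]), (0.36, [184.1, 258.4])] [ 0.517 -0.053  0.034] 0.0062
focuser [] [(0.9, [383.6, 175.5])] 
tank [(0.65, [147.3, 213.3]), (0.65, [167.1, 285.6])] [(0.76, [94.4, 305.7]), (0.65, [275.7, 187.9])] [0.562 0.458 0.104] 0.0049
reel [(0.7, [167.3, 248.3])] [(0.88, [152.7, 352.8]), (0.57, [305.5, 233.4])] [0.458 0.415 0.021] 0.0053
tank_cap [(0.78, [166.6, 285.3])] [(0.97, [177.5, 393.8]), (0.58, [184.4, 253.6])] [0.343 0.421 0.014] 0.0096
graduate [(0.89, [503.5, 255.3])] [(0.82, [468.4, 148.8])] [ 0.44  -0.648  0.086] 0.0117
1.65
```

Run:
```python
from h import *
t=cam('top')
P=[atz(t,u,.022) for u in [(200,142),(203.5,254),(426,243.5)]]
for p in P: print(p.round(3))
e=P[2]-P[1]; print(np.degrees(np.arctan2(e[0],-e[1])), np.linalg.norm(e), np.linalg.norm(P[0]-P[1]))
im=cv2.imread('pics/a_top.png')[120:270,190:440]; cv2.imwrite('pics/b1.png',cv2.resize(im,None,fx=3.2,fy=3.2,interpolation=cv2.INTER_CUBIC))
im=cv2.imread('pics/a_side.png')[150:330,100:400]; cv2.imwrite('pics/b2.png',cv2.resize(im,None,fx=2.66,fy=2.66,interpolation=cv2.INTER_CUBIC))
```

```text
[0.814 0.32  0.022]
[0.441 0.299 0.022]
[ 0.478 -0.426  0.022]
2.923777193429059 0.7250960235244779 0.37385802836789717
```

View pics/b1.png

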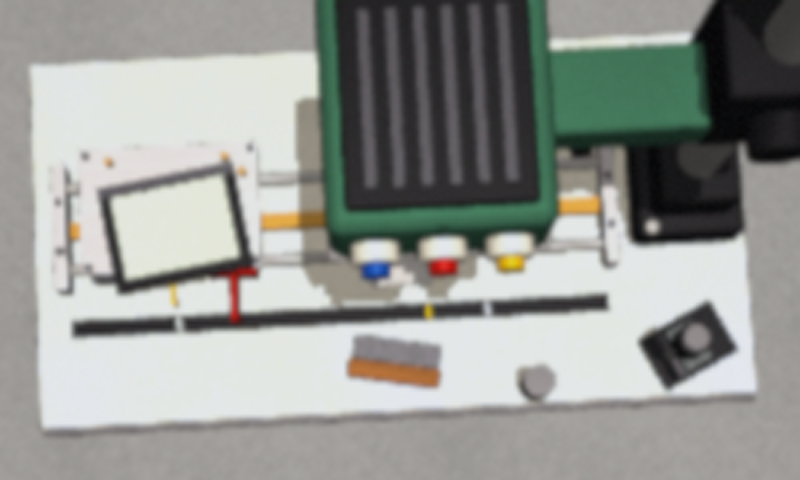

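View pics/b2.png

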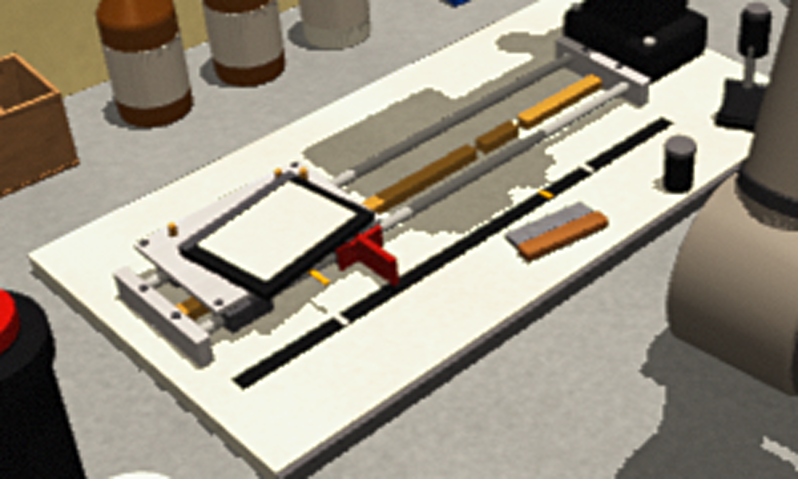

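```bash
cat >> h.py <<'E'
from scipy.spatial.transform import Rotation as Ro
O=np.array([0.660,-0.088]); TH=np.radians(3.0)
def e2w(x,y,z=0):
    c,s=np.cos(TH),np.sin(TH); return np.array([O[0]+c*x-s*y,O[1]+s*x+c*y,z])
def w2e(p):
    c,s=np.cos(TH),np.sin(TH); d=np.array(p[:2])-O; return np.array([c*d[0]+s*d[1],-s*d[0]+c*d[1],p[2]])
def shift(target,yaw=None):
    s=robot.observe(); R=Ro.from_euler('xyz',s['tool_rot']).as_matrix()
    d=R.T@(np.array(target)-s['tool_pos'])*1000
    cur=np.arctan2(R[1,0],R[0,0])
    tr=0 if yaw is None else np.degrees((cur-yaw+np.pi)%(2*np.pi)-np.pi)
    print('shift',d.round(1),'turn',round(tr,1))
def st():
    s=robot.observe(); print('t',round(s['time'],2),'tcp',s['tool_pos'].round(4),'enl',w2e(s['tool_pos']).round(4),'rot',np.degrees(s['tool_rot']).round(2),'q',s['qpos'].round(3),'F',s['contact_force'].round(1),'op',round(s['opening'],3))
E
python3 - <<'E'
from h import *
t=cam('top');w=cam('wrist')
K,R,tt=w; c=-R.T@tt; s=robot.observe(); RT=Ro.from_euler('xyz',s['tool_rot']).as_matrix()
print('cam in tool',RT.T@(c-s['tool_pos']), 'view dir',RT.T@R[2])
for u in [(263.4,204.4),(263.4,220.6)]: print('tab',w2e(atz(t,u,.055)).round(3))
for n,u in dict(blue=(307,204),red=(328,203),yel=(350,201)).items(): print(n,w2e(atz(t,u,.43)).round(3))
for n,u in dict(sup_l=(209,190),sup_top=(209,172),sup_bot=(209,210)).items(): print(n,w2e(atz(t,u,.05)).round(3))
print([ (x,y) for x,y in zip(['tcpproj'],[proj(t,s['tool_pos'])])])
shift([.40,-.20,.26],np.radians(3))
E
```

```text
cam in tool [ 0.0749204   0.00024521 -0.15781898] view dir [-2.80882182e-01  6.29334064e-04  9.59742051e-01]
tab [-0.051  0.194  0.055]
tab [-0.103  0.196  0.055]
blue [-0.127  0.052  0.43 ]
red [-0.127  0.001  0.43 ]
yel [-0.125 -0.051  0.43 ]
sup_l [0.006 0.368 0.05 ]
sup_top [0.065 0.366 0.05 ]
sup_bot [-0.06  0.37  0.05]
[('tcpproj', array([472.80473366, 350.09571715]))]
shift [ 318.7 -211.3  -33.3] turn 15.0
```

```bash
python3 -m pendant '[[[320,-211,-33],5],[[320,-211,-33],10],[[320,-211,-33],15],[[320,-211,-33],15],[[320,-211,-33],15],[[320,-211,-33],15],[[320,-211,-33],15],[[320,-211,-33],15],[[320,-211,-33],15],[[320,-211,-33],15]]' 0
python3 - <<'E'
from h import *
st(); shift(e2w(-.20,.27,.27),np.radians(3))
E
```

```text
time: 2.48
tool_pos: [0.404, -0.1958, 0.2605]
tool_rot: [-3.141, -0.003, 0.056]
contact_force: [-0.1, 0.4, -0.2]
opening: 0.0293
t 2.48 tcp [ 0.404  -0.1958  0.2605] enl [-0.2613 -0.0942  0.2605] rot [-1.7997e+02 -1.4000e-01  3.2300e+00] q [-0.624  0.173  1.659  0.002  1.308  0.89 ] F [-0.1  0.4 -0.2] op 0.029
shift [  62.8 -364.    -9.1] turn 0.2
```

```bash
python3 -m pendant '[[[63,-364,-9],0],[[63,-364,-9],0],[[63,-364,-9],0],[[63,-364,-9],0],[[63,-364,-9],0],[[63,-364,-9],0],[[63,-364,-9],0],[[63,-364,-9],0],[[63,-364,-9],0],[[63,-364,-9],0]]' 0
python3 - <<'E'
from h import *
st()
for c in ["top","side","wrist"]:
    cv2.imwrite(f"pics/c_{c}.png",robot.read_camera(c)[:,:,::-1])
np.save('w1.npy',np.array(cam('wrist'),dtype=object),allow_pickle=True)
E
```

```text
time: 3.32
tool_pos: [0.4464, 0.1769, 0.2699]
tool_rot: [-3.138, -0.003, 0.062]
contact_force: [-1.3, -0.5, 0.5]
opening: 0.0004
t 3.32 tcp [0.4464 0.1769 0.2699] enl [-0.1994  0.2758  0.2699] rot [-179.81   -0.2     3.57] q [0.216 0.224 1.567 0.003 1.346 1.724] F [-1.3 -0.5  0.5] op 0.0Traceback (most recent call last):
  File "<stdin>", line 5, in <module>
ValueError: could not broadcast input array from shape (3,3) into shape (3,)
```

View pics/c_top.png

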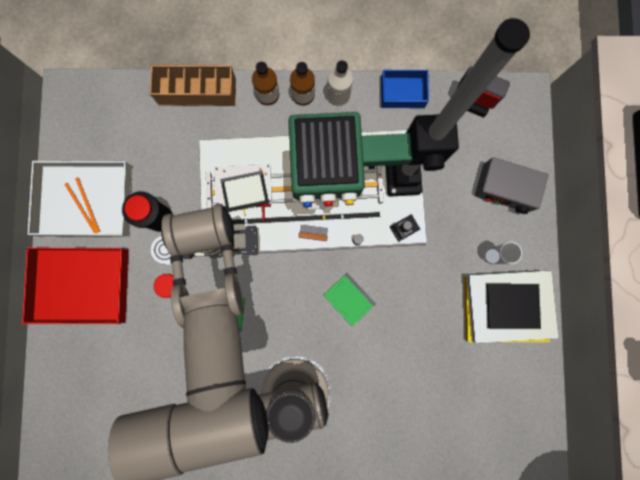

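View pics/c_side.png

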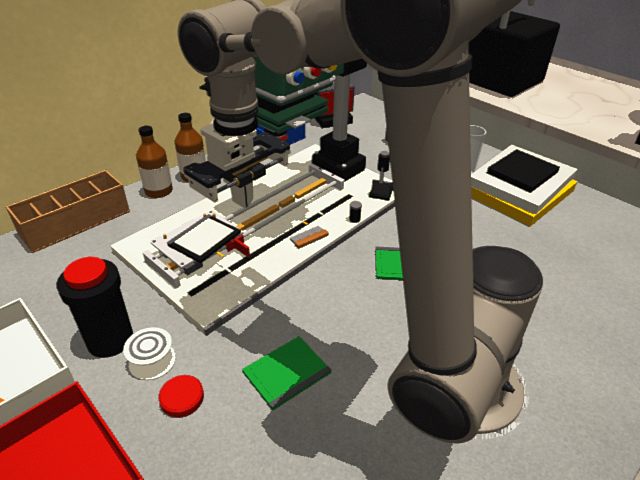

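View pics/c_wrist.png

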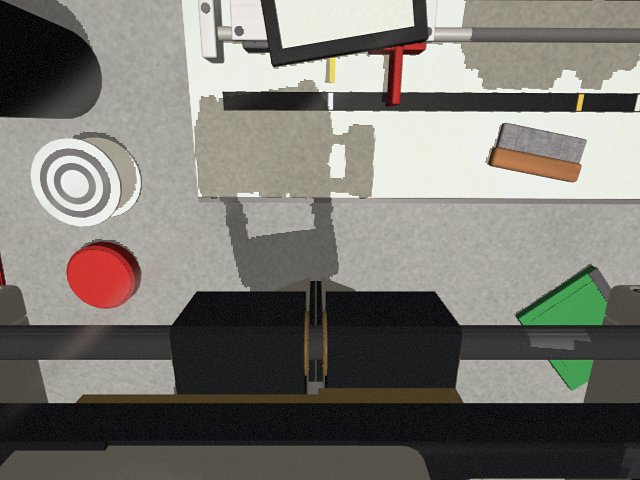

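```bash
python3 - <<'E'
from h import *
s=cam('side');t=cam('top')
for dz in [0,.07,.15,.2,.25,.28,.3,.32,.34,.36]:
    P=[0.4464,0.1769,0.2699+dz]
    print(dz,proj(s,P).round(1),proj(t,P).round(1))
# lateral extents at dz=.3
u=np.array([np.cos(.062),np.sin(.062),0]);v=np.array([-u[1],u[0],0])
for a in (.216,):
    d=np.array([np.cos(a),np.sin(a),0]);l=np.array([-d[1],d[0],0])
    for dl in (-.1,-.08,-.06,-.04,.04,.06,.08,.1):
        P=np.array([0.4464,0.1769,0.2699+.31])+dl*l
        print(dl,proj(s,P).round(1),proj(t,P).round(1))
E
python3 - <<'E'
import cv2
im=cv2.imread('pics/c_side.png')[0:260,130:350]; cv2.imwrite('pics/d1.png',cv2.resize(im,None,fx=2.3,fy=2.3))
im=cv2.imread('pics/c_top.png')[180:400,100:300]; cv2.imwrite('pics/d2.png',cv2.resize(im,None,fx=2.7,fy=2.7))
E
```

```text
0 [242.4 204.8] [226.8 245.1]
0.07 [239.3 173.5] [221.7 242.5]
0.15 [235.4 133.9] [215.1 239. ]
0.2 [232.7 106.8] [210.4 236.6]
0.25 [229.9  77.6] [205.3 233.9]
0.28 [228.   59.1] [202.  232.2]
0.3 [226.8  46.2] [199.7 231. ]
0.32 [225.4  32.9] [197.3 229.8]
0.34 [224.1  19.2] [194.8 228.5]
0.36 [222.7   5. ] [192.1 227.1]
-0.1 [267.2  23.9] [246.4 220.2]
-0.08 [259.5  26.9] [236.8 222.3]
-0.06 [251.6  29.9] [227.3 224.3]
-0.04 [243.4  33. ] [217.7 226.3]
0.04 [207.7  46.7] [179.3 234.5]
0.06 [198.   50.4] [169.7 236.5]
0.08 [187.9  54.2] [160.  238.6]
0.1 [177.5  58.2] [150.4 240.6]
```

View pics/d1.png

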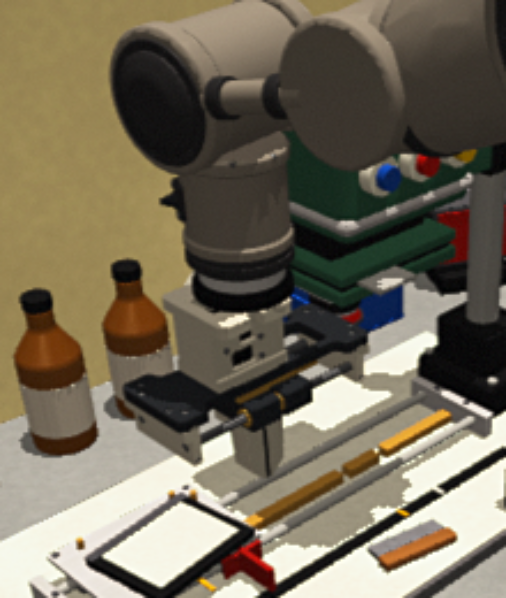

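View pics/d2.png

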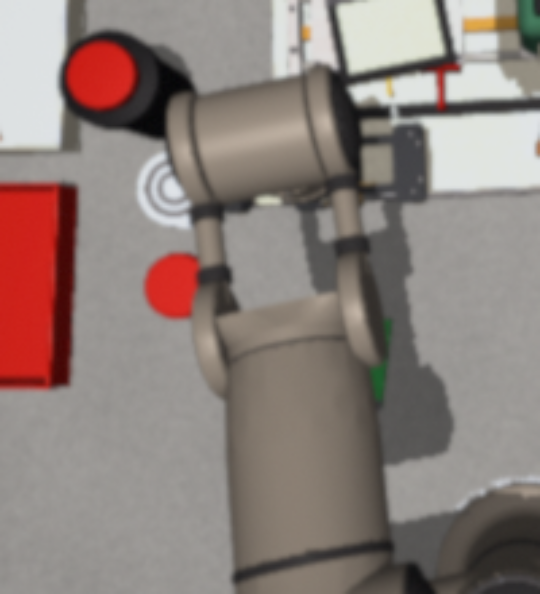

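Run:
```python
from h import *
st(); shift(e2w(-.11,.27,.27),np.radians(3))
```

```text
t 3.47 tcp [0.4462 0.171  0.2696] enl [-0.1999  0.2698  0.2696] rot [ 1.7999e+02 -1.0000e-01  3.3000e+00] q [ 0.206  0.221  1.572 -0.     1.347  1.719] F [-0.8  0.8 -0.1] op 0.0
shift [89.9  0.3 -0.3] turn 0.3
```

```bash
python3 -m pendant '[[[30,0,0],0],[[60,0,0],0],[[85,0,0],0],[[90,0,0],0],[[90,0,0],0]]' 0
python3 - <<'E'
from h import *
st()
import pickle
pickle.dump(cam('wrist'),open('w2.pkl','wb'))
im=robot.read_camera('wrist');cv2.imwrite("pics/e_wrist.png",im[:,:,::-1])
st()
E
```

```text
time: 3.88
tool_pos: [0.5371, 0.174, 0.2689]
tool_rot: [3.141, -0.001, 0.054]
contact_force: [-1.2, -0.4, -0.4]
opening: 0.0005
t 3.88 tcp [0.5371 0.174  0.2689] enl [-0.109   0.2681  0.2689] rot [ 1.7996e+02 -4.0000e-02  3.1200e+00] q [ 1.780e-01  3.880e-01  1.338e+00 -1.000e-03  1.415e+00  1.694e+00] F [-1.2 -0.4 -0.4] op 0.0
t 3.93 tcp [0.536  0.1744 0.2692] enl [-0.1101  0.2685  0.2692] rot [ 1.7997e+02 -1.0000e-02  3.1600e+00] q [ 1.790e-01  3.860e-01  1.340e+00 -1.000e-03  1.416e+00  1.695e+00] F [ 0.5  0.2 -0.5] op 0.0
```

View pics/e_wrist.png

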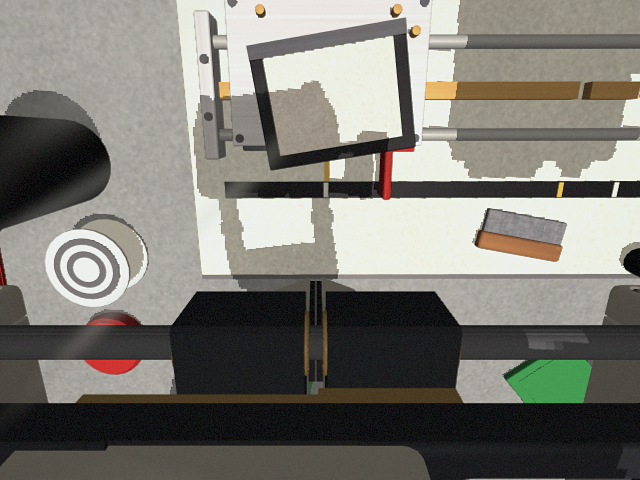

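Run:
```python
from h import *
import pickle
w=pickle.load(open('w2.pkl','rb'))
pts=dict(FL=(247,47),FR=(406,19),NR=(414,147),NL=(274,168))
E={}
for n,u in pts.items():
    p=atz(w,u,.072); E[n]=w2e(p); print(n,p.round(4),E[n].round(4))
L=lambda a,b:np.linalg.norm((E[a]-E[b])[:2])
print(L('FL','FR'),L('NL','NR'),L('FL','NL'),L('FR','NR'))
d=E['FL']-E['FR'];print('ang',np.degrees(np.arctan2(-d[0],d[1])));d=E['NL']-E['NR'];print(np.degrees(np.arctan2(-d[0],d[1])))
for n,u in dict(pegL=(260,8),pegR=(397,8),pegE=(416,29)).items(): print(n,w2e(atz(w,u,.074)).round(4))
for n,u in dict(bedFL=(230,148),bedFR=(420,146)).items(): print(n,w2e(atz(w,u,.062)).round(4))
for n,u in dict(tabNL=(383,199),tabNR=(391,199)).items(): print(n,w2e(atz(w,u,.059)).round(4))
for n,u in dict(yellow=(560,189),white=(326,189),w2=(614,188),scaleL=(225,190)).items(): print(n,w2e(atz(w,u,.023)).round(4))
for n,u in dict(r1=(445,41),r2=(445,134)).items(): print(n,w2e(atz(w,u,.046)).round(4))
for n,u in dict(boardNL=(203,276),boardNr=(600,278)).items(): print(n,w2e(atz(w,u,.022)).round(4))
```

```text
FL [0.6774 0.2399 0.072 ] [0.0345 0.3265 0.072 ]
FR [0.7063 0.1053 0.072 ] [0.0564 0.1906 0.072 ]
NR [0.6017 0.085  0.072 ] [-0.0491  0.1758  0.072 ]
NL [0.5755 0.2142 0.072 ] [-0.0686  0.3062  0.072 ]
0.13763752541668736 0.13187166084603036 0.10513989256545184 0.10654189632568972
ang 9.116026796664316
8.487182301457048
pegL [0.0637 0.3139 0.074 ]
pegR [0.064  0.1992 0.074 ]
pegE [0.0483 0.182  0.074 ]
bedFL [-0.0508  0.3487  0.062 ]
bedFR [-0.0486  0.1676  0.062 ]
tabNL [-0.1003  0.1996  0.059 ]
tabNR [-0.1003  0.1916  0.059 ]
yellow [-0.0954  0.0005  0.023 ]
white [-0.0959  0.2556  0.023 ]
w2 [-0.0942 -0.0582  0.023 ]
scaleL [-0.0971  0.3656  0.023 ]
r1 [0.045  0.1477 0.046 ]
r2 [-0.0377  0.1394  0.046 ]
boardNL [-0.1981  0.3982  0.022 ]
boardNr [-0.2001 -0.0666  0.022 ]
```

```bash
sed -i 's/O=np.array(\[0.660,-0.088\])/O=np.array([0.663,-0.087])/' h.py
python3 - <<'E'
from h import *
st(); shift(e2w(-.11,.302,.066),np.radians(3));
E
```

```text
t 3.93 tcp [0.536  0.1744 0.2692] enl [-0.1132  0.2677  0.2692] rot [ 1.7997e+02 -1.0000e-02  3.1600e+00] q [ 1.790e-01  3.860e-01  1.340e+00 -1.000e-03  1.416e+00  1.695e+00] F [ 0.5  0.2 -0.5] op 0.0
shift [  3.2 -34.4 203.2] turn 0.2
```

```bash
python3 -m pendant '[[[3,-20,40],0],[[3,-34,80],0],[[3,-34,120],0],[[3,-34,160],0],[[3,-34,190],0],[[3,-34,203],0],[[3,-34,203],0],[[3,-34,203],0]]' 0
python3 - <<'E'
from h import *
st()
cv2.imwrite("pics/f_wrist.png",robot.read_camera('wrist')[:,:,::-1])
cv2.imwrite("pics/f_side.png",cv2.resize(robot.read_camera('side')[130:330,80:300,::-1],None,fx=2.7,fy=2.7))
st(); shift(e2w(-.0625,.302,.066),np.radians(3))
E
```

```text
time: 4.6
tool_pos: [0.5364, 0.2078, 0.0666]
tool_rot: [3.141, 0.001, 0.055]
contact_force: [0.0, 0.1, 0.6]
opening: 0.0001
t 4.6 tcp [0.5364 0.2078 0.0666] enl [-0.111   0.301   0.0666] rot [1.7996e+02 5.0000e-02 3.1300e+00] q [ 2.370e-01  6.010e-01  1.581e+00 -1.000e-03  9.610e-01  1.753e+00] F [0.  0.1 0.6] op 0.0
t 4.7 tcp [0.538  0.2083 0.0682] enl [-0.1094  0.3014  0.0682] rot [-180.     -0.19    3.14] q [ 2.370e-01  5.990e-01  1.578e+00 -1.000e-03  9.610e-01  1.753e+00] F [-0.   0.4  0.9] op 0.001
shift [46.9 -0.4  2.4] turn 0.1
```

View pics/f_wrist.png

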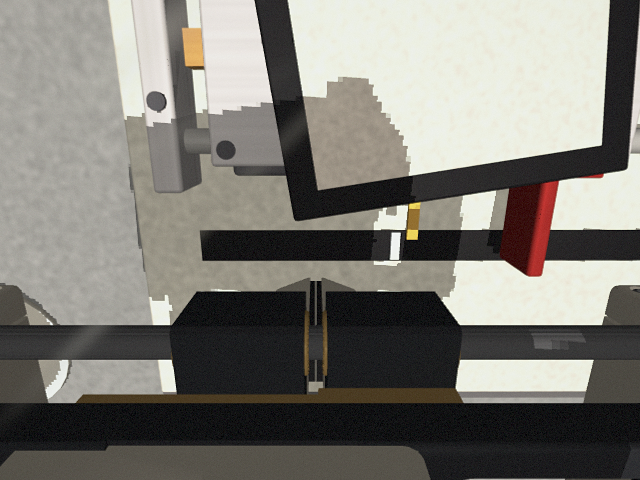

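View pics/f_side.png

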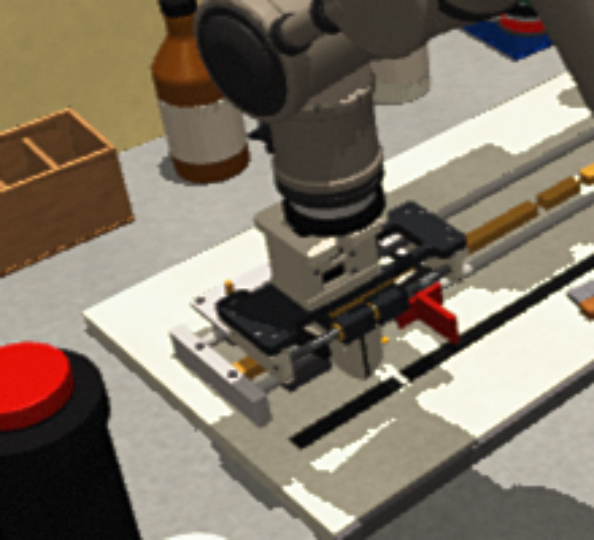

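```bash
python3 -m pendant '[[[12,0,2],0],[[22,0,2],0],[[26,0,2],0],[[29,0,2],0],[[32,0,2],0],[[35,0,2],0],[[38,0,2],0],[[41,0,2],0],[[41,0,2],0]]' 0
python3 - <<'E'
from h import *
st()
cv2.imwrite("pics/g_wrist.png",robot.read_camera('wrist')[:,:,::-1])
st(); shift(e2w(-.0625,.302,.066),np.radians(3))
E
```

```text
time: 5.45
tool_pos: [0.5794, 0.2106, 0.0663]
tool_rot: [-3.142, -0.004, 0.055]
contact_force: [0.1, 0.1, 1.2]
opening: 0.0003
t 5.45 tcp [0.5794 0.2106 0.0663] enl [-0.068   0.3016  0.0663] rot [-180.     -0.21    3.14] q [ 2.250e-01  6.620e-01  1.458e+00 -1.000e-03  1.018e+00  1.741e+00] F [0.1 0.1 1.2] op 0.0
t 5.5 tcp [0.5793 0.2105 0.0663] enl [-0.0681  0.3015  0.0663] rot [180.    -0.22   3.14] q [ 2.250e-01  6.620e-01  1.459e+00 -1.000e-03  1.018e+00  1.741e+00] F [-0.2  0.  -0.4] op 0.0
shift [ 5.6 -0.5  0.3] turn 0.1
```

View pics/g_wrist.png

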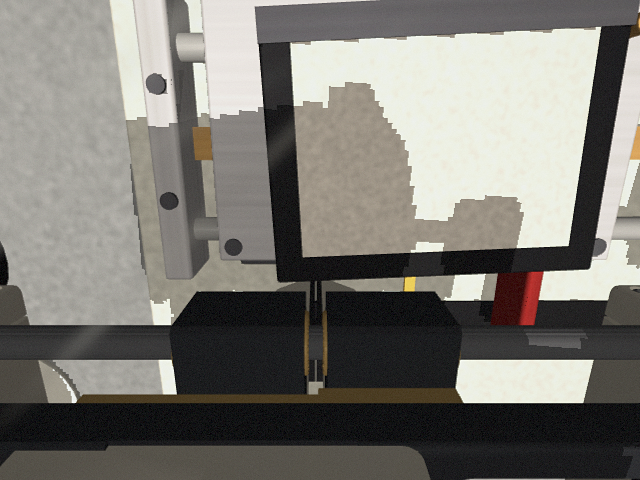

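```bash
python3 -m pendant '[[[2,0,0],0],[[3,0,0],0],[[4,0,0],0],[[5,0,0],0],[[6,0,0],0],[[6,0,0],0]]' 0; python3 -c "
from h import *
st()"
```

```text
time: 6.0
tool_pos: [0.5853, 0.2109, 0.0662]
tool_rot: [3.142, -0.004, 0.055]
contact_force: [-1.0, 0.8, 0.1]
opening: 0.0003
t 6.0 tcp [0.5853 0.2109 0.0662] enl [-0.062   0.3015  0.0662] rot [180.    -0.21   3.14] q [ 2.230e-01  6.710e-01  1.440e+00 -1.000e-03  1.027e+00  1.739e+00] F [-1.   0.8  0.1] op 0.0
```

```bash
python3 -m pendant '[[[1,0,0],0],[[2,0,0],0],[[3,0,0],0],[[3,0,0],0],[[3,0,0],0]]' 0; python3 -c "
from h import *
st()"
```

```text
time: 6.42
tool_pos: [0.5863, 0.2111, 0.0661]
tool_rot: [3.141, 0.001, 0.055]
contact_force: [-7.9, 0.3, 4.5]
opening: 0.0007
t 6.42 tcp [0.5863 0.2111 0.0661] enl [-0.061   0.3017  0.0661] rot [1.7998e+02 6.0000e-02 3.1500e+00] q [ 0.223  0.675  1.433 -0.     1.035  1.739] F [-7.9  0.3  4.5] op 0.001
```

```bash
python3 -m pendant '[[[-10,0,0],0],[[-30,0,0],0],[[-50,0,-30],0],[[-50,20,-70],0],[[-50,32,-110],0],[[-50,32,-150],0],[[-50,32,-190],0],[[-50,32,-203],0],[[-50,32,-203],0],[[-50,32,-203],0]]' 0
python3 - <<'E'
from h import *
import pickle
st()
pickle.dump(cam('wrist'),open('w3.pkl','wb'))
cv2.imwrite("pics/i_wrist.png",robot.read_camera('wrist')[:,:,::-1])
E
```

```text
time: 7.25
tool_pos: [0.5388, 0.1763, 0.2699]
tool_rot: [3.141, -0.002, 0.055]
contact_force: [0.4, -0.1, -0.8]
opening: 0.0006
t 7.25 tcp [0.5388 0.1763 0.2699] enl [-0.1102  0.2694  0.2699] rot [ 1.7998e+02 -9.0000e-02  3.1400e+00] q [ 1.810e-01  3.910e-01  1.330e+00 -1.000e-03  1.419e+00  1.697e+00] F [ 0.4 -0.1 -0.8] op 0.001
```

View pics/i_wrist.png

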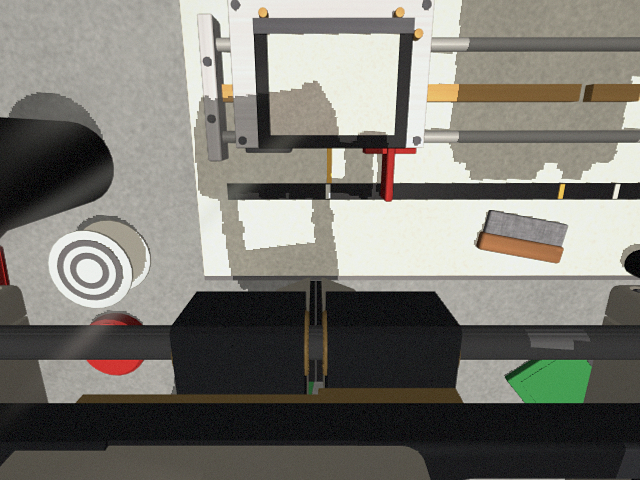

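```bash
python3 -m pendant '[[[40,0,-20],0],[[80,0,-40],0],[[120,0,-60],0],[[160,0,-80],0],[[200,0,-80],0],[[240,0,-80],0],[[280,0,-80],0],[[320,0,-80],0],[[350,0,-80],0],[[350,0,-80],0]]' 0
python3 - <<'E'
from h import *
st()
E
```

```text
time: 8.13
tool_pos: [0.7816, 0.1769, 0.304]
tool_rot: [-3.138, -0.022, 0.054]
contact_force: [0.1, -0.2, -0.3]
opening: 0.0005
t 8.13 tcp [0.7816 0.1769 0.304 ] enl [0.1323 0.2573 0.304 ] rot [-179.78   -1.24    3.1 ] q [1.260e-01 1.033e+00 4.100e-02 2.000e-03 2.045e+00 1.644e+00] F [ 0.1 -0.2 -0.3] op 0.001
```

```bash
python3 -m pendant '[[[400,0,-100],0],[[400,0,-100],0],[[400,0,-100],0],[[400,0,-100],0],[[400,0,-100],0],[[400,0,-100],0]]' 0
python3 - <<'E'
from h import *
st()
E
```

```text
time: 8.63
tool_pos: [0.8097, 0.1542, 0.279]
tool_rot: [-3.134, -0.054, 0.054]
contact_force: [-0.3, 0.4, -0.3]
opening: 0.0002
t 8.63 tcp [0.8097 0.1542 0.279 ] enl [0.1591 0.2332 0.279 ] rot [-179.54   -3.11    3.08] q [0.093 1.067 0.037 0.006 1.983 1.613] F [-0.3  0.4 -0.3] op 0.0
```

```bash
python3 -m pendant '[[[200,-27,-130],0],[[200,-27,-130],0]]' 0; python3 -c "
from h import *
st()"; python3 -m pendant '[[[200,-27,-130],0],[[200,-27,-130],0]]' 0; python3 -c "
from h import *
st()"
```

```text
time: 8.8
tool_pos: [0.8127, 0.1549, 0.2956]
tool_rot: [-3.129, -0.087, 0.053]
contact_force: [0.3, 0.4, 0.7]
opening: 0.0006
t 8.8 tcp [0.8127 0.1549 0.2956] enl [0.1621 0.2338 0.2956] rot [-179.28   -4.99    3.05] q [0.092 1.047 0.037 0.01  1.97  1.614] F [0.3 0.4 0.7] op 0.001
time: 8.97
tool_pos: [0.8148, 0.1557, 0.3154]
tool_rot: [-3.124, -0.123, 0.053]
contact_force: [-0.6, -0.7, 0.3]
opening: 0.0003
t 8.97 tcp [0.8148 0.1557 0.3154] enl [0.1643 0.2345 0.3154] rot [-179.     -7.07    3.04] q [0.092 1.024 0.036 0.014 1.957 1.614] F [-0.6 -0.7  0.3] op 0.0
```

```bash
python3 -m pendant '[[[200,-27,-150],0]]' 0; python3 -m pendant '[[[200,-27,-150],0]]' 0;python3 -m pendant '[[[200,-27,-150],0],[[200,-27,-150],0]]' 0; python3 -c "
from h import *
st()"
```

```text
time: 9.05
tool_pos: [0.8169, 0.1562, 0.3273]
tool_rot: [-3.121, -0.148, 0.053]
contact_force: [0.7, -0.1, -0.8]
opening: 0.0003
time: 9.13
tool_pos: [0.8186, 0.1565, 0.3425]
tool_rot: [-3.117, -0.177, 0.053]
contact_force: [0.2, -0.2, 0.2]
opening: 0.0005
time: 9.3
tool_pos: [0.8162, 0.156, 0.3686]
tool_rot: [-3.112, -0.213, 0.052]
contact_force: [-0.4, -0.4, 0.5]
opening: 0.0004
t 9.3 tcp [0.8162 0.156  0.3686] enl [0.1657 0.2346 0.3686] rot [-178.3   -12.21    2.98] q [0.088 0.962 0.036 0.023 1.93  1.615] F [-0.4 -0.4  0.5] op 0.0
```

```bash
for i in 1 2 3 4 5; do :; done; python3 -m pendant '[[[220,-27,-70],0]]' 0; python3 -m pendant '[[[220,-27,-70],0]]' 0;python3 -m pendant '[[[220,-27,-70],0]]' 0; python3 -m pendant '[[[220,-27,-60],0]]' 0;python3 -c "
from h import *
st()"
```

```text
time: 9.38
tool_pos: [0.8237, 0.1571, 0.3741]
tool_rot: [-3.108, -0.243, 0.051]
contact_force: [0.5, -0.4, -0.5]
opening: 0.0008
time: 9.47
tool_pos: [0.832, 0.1581, 0.3779]
tool_rot: [-3.104, -0.273, 0.05]
contact_force: [0.1, 0.7, -0.3]
opening: 0.0004
time: 9.55
tool_pos: [0.8391, 0.159, 0.3833]
tool_rot: [-3.1, -0.302, 0.049]
contact_force: [-0.4, -0.3, -1.4]
opening: 0.0005
time: 9.63
tool_pos: [0.8464, 0.16, 0.3891]
tool_rot: [-3.096, -0.332, 0.048]
contact_force: [-0.1, 0.3, -0.0]
opening: 0.0005
t 9.63 tcp [0.8464 0.16   0.3891] enl [0.196  0.2371 0.3891] rot [-177.38  -19.      2.75] q [0.086 0.948 0.037 0.035 1.824 1.615] F [-0.1  0.3 -0. ] op 0.001
```

```bash
python3 -m pendant '[[[220,-27,-30],0]]' 0; python3 -m pendant '[[[220,-27,-30],0]]' 0;python3 -m pendant '[[[220,-27,-20],0]]' 0; python3 -m pendant '[[[220,-27,-20],0]]' 0;python3 -m pendant '[[[220,-27,-10],0]]' 0;python3 -m pendant '[[[220,-27,0],0]]' 0;python3 -c "
from h import *
st()"
```

```text
time: 9.72
tool_pos: [0.8557, 0.1615, 0.3923]
tool_rot: [-3.092, -0.363, 0.047]
contact_force: [-0.2, -0.4, -0.2]
opening: 0.0003
time: 9.8
tool_pos: [0.865, 0.1628, 0.3948]
tool_rot: [-3.087, -0.392, 0.045]
contact_force: [1.1, -0.0, -0.7]
opening: 0.0005
time: 9.88
tool_pos: [0.8742, 0.1642, 0.3978]
tool_rot: [-3.083, -0.422, 0.043]
contact_force: [-0.3, -0.5, -0.4]
opening: 0.0004
time: 9.97
tool_pos: [0.8828, 0.1655, 0.4012]
tool_rot: [-3.078, -0.451, 0.041]
contact_force: [-0.1, -0.6, -0.0]
opening: 0.0009
time: 10.05
tool_pos: [0.8916, 0.1669, 0.405]
tool_rot: [-3.074, -0.48, 0.039]
contact_force: [-0.1, -0.2, 0.5]
opening: 0.0005
time: 10.13
tool_pos: [0.9008, 0.1683, 0.4081]
tool_rot: [-3.069, -0.51, 0.037]
contact_force: [-0.0, 0.5, 0.6]
opening: 0.0002
t 10.13 tcp [0.9008 0.1683 0.4081] enl [0.2508 0.2425 0.4081] rot [-175.82  -29.24    2.11] q [0.084 0.954 0.037 0.05  1.638 1.615] F [-0.   0.5  0.6] op 0.0
```

Run:
```python
from h import *
s=robot.observe();R=Ro.from_euler('xyz',s['tool_rot']).as_matrix()
E=Ro.from_euler('z',TH).as_matrix().T@R; print('tool axes in enl\n',E.round(3))
shift(e2w(-.085,.225,.16)); shift(e2w(-.085,.225,.038))
```

```text
tool axes in enl
 [[ 0.872  0.02   0.488]
 [-0.014 -0.998  0.065]
 [ 0.488 -0.064 -0.87 ]]
shift [-414.    26.5   50.8] turn 0
shift [-473.6   34.3  157. ] turn 0
```

```bash
python3 -m pendant '[[[-40,0,0],0],[[-80,0,0],0],[[-120,5,0],0],[[-160,10,10],0],[[-200,15,20],0],[[-240,20,30],0],[[-280,26,40],0],[[-320,26,51],0],[[-360,26,51],0],[[-400,26,51],0]]' 0
python3 - <<'E'
from h import *
st(); shift(e2w(-.085,.225,.16)); shift(e2w(-.085,.225,.038))
E
```

```text
time: 10.97
tool_pos: [0.6391, 0.1382, 0.2105]
tool_rot: [-3.069, -0.512, 0.037]
contact_force: [0.4, 1.4, 0.2]
opening: 0.0009
t 10.97 tcp [0.6391 0.1382 0.2105] enl [-0.0121  0.2262  0.2105] rot [-175.83  -29.31    2.1 ] q [0.068 0.348 1.688 0.103 0.595 1.513] F [0.4 1.4 0.2] op 0.001
shift [-88.3   2.9   8.1] turn 0
shift [-148.    10.7  114.2] turn 0
```

```bash
python3 -m pendant '[[[-40,0,4],0],[[-75,2,8],0],[[-90,3,12],0],[[-110,5,45],0],[[-125,7,75],0],[[-140,9,100],0],[[-148,10,114],0],[[-148,10,114],0],[[-148,10,114],0]]' 0
python3 - <<'E'
from h import *
st()
cv2.imwrite("pics/k_wrist.png",robot.read_camera('wrist')[:,:,::-1])
cv2.imwrite("pics/k_side.png",robot.read_camera('side')[:,:,::-1])
st()
E
```

```text
time: 11.72
tool_pos: [0.583, 0.1328, 0.0715]
tool_rot: [-3.062, -0.451, 0.041]
contact_force: [-0.5, 0.1, -0.4]
opening: 0.0005
t 11.72 tcp [0.583  0.1328 0.0715] enl [-0.0684  0.2237  0.0715] rot [-175.46  -25.81    2.38] q [0.057 0.481 1.935 0.262 0.283 1.333] F [-0.5  0.1 -0.4] op 0.0
t 11.82 tcp [0.583  0.133  0.0724] enl [-0.0684  0.2239  0.0724] rot [-175.46  -25.89    2.39] q [0.057 0.479 1.936 0.262 0.283 1.333] F [-0.6  0.7  0.4] op 0.001
```

View pics/k_wrist.png

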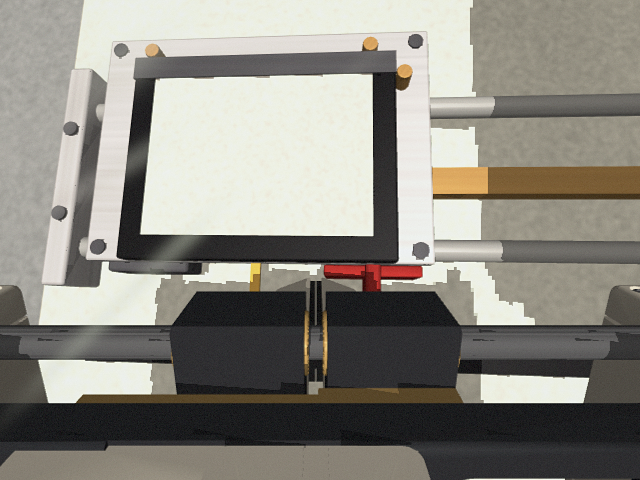

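View pics/k_side.png

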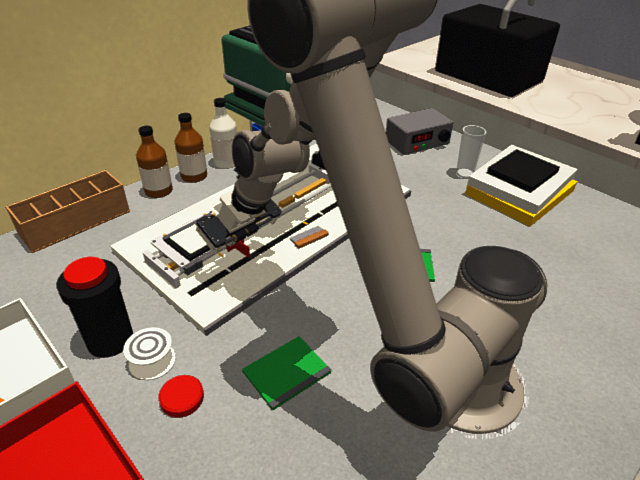

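```bash
cat > kin.py <<'E'
import numpy as np
from scipy.optimize import least_squares
from scipy.spatial.transform import Rotation as Ro
D=[([-1.403,.3425,1.5248,0,1.2754,-.146],[.162,-.4991,.2262],[-179.94,-.01,17.98]),
([.206,.221,1.572,0,1.347,1.719],[.4462,.171,.2696],[179.99,-.1,3.3]),
([.179,.386,1.34,-.001,1.416,1.695],[.536,.1744,.2692],[179.97,-.01,3.16]),
([.237,.601,1.581,-.001,.961,1.753],[.5364,.2078,.0666],[179.96,.05,3.13]),
([.223,.671,1.44,-.001,1.027,1.739],[.5853,.2109,.0662],[180,-.21,3.14]),
([.126,1.033,.041,.002,2.045,1.644],[.7816,.1769,.304],[-179.78,-1.24,3.1]),
([.092,1.024,.036,.014,1.957,1.614],[.8148,.1557,.3154],[-179,-7.07,3.04]),
([.084,.954,.037,.05,1.638,1.615],[.9008,.1683,.4081],[-175.82,-29.24,2.11]),
([.068,.348,1.688,.103,.595,1.513],[.6391,.1382,.2105],[-175.83,-29.31,2.1]),
([.057,.479,1.936,.262,.283,1.333],[.583,.133,.0724],[-175.46,-25.89,2.39])]
def fk(q,p):
    h,L2,L3,T,lat,a3=p
    # frame: x forward, y left, z up; pitch about y
    R=Ro.from_euler('z',q[0]); pos=np.array([0,0,h])+R.apply([0,lat,0])
    R=R*Ro.from_euler('y',q[1]); pos=pos+R.apply([0,0,L2])
    R=R*Ro.from_euler('y',q[2]); pos=pos+R.apply([a3,0,L3])
    R=R*Ro.from_euler('z',q[3])*Ro.from_euler('y',q[4])
    pos=pos+R.apply([0,0,T])
    R=R*Ro.from_euler('z',q[5]+SG)
    return pos,R
SG=np.pi/2
def res(p): return np.concatenate([fk(q,p)[0]-np.array(t) for q,t,_ in D])
P=least_squares(res,[.17,.49,.37,.3,.077,0]).x
if __name__=='__main__':
    print(P.round(4),np.abs(res(P)).max())
    for q,t,r in D[-3:]: print(fk(q,P)[1].as_euler('xyz',degrees=True),r)
E
python3 kin.py
```

```text
[0.2229 0.5062 0.3795 0.3183 0.0763 0.0463] 0.00034765980626852433
[-175.83109517  -29.22114552    2.13457997] [-175.82, -29.24, 2.11]
[-175.8090722   -29.29263696    2.08598899] [-175.83, -29.31, 2.1]
[-175.45755344  -25.8798865     2.3622803 ] [-175.46, -25.89, 2.39]
```

```bash
cat > ik.py <<'E'
from kin import *
def ik(pos,R,q0):
    def f(q):
        p,r=fk(q,P); return np.concatenate([(p-pos)*10,(r*R.inv()).as_rotvec()])
    return least_squares(f,q0,max_nfev=200)
E
python3 - <<'E'
from ik import *; from h import e2w,TH,w2e
for tilt in (0,12,15,18,20,22,25):
    for y in (.225,.1,-.038):
        # tool: yaw TH, roll side 0, pitch -tilt
        R=Ro.from_euler('xyz',[np.pi,-np.radians(tilt),TH])
        s=ik(e2w(-.085,y,.040),R,[.06,.5,1.9,.1,.5,1.4])
        q=s.x; w=e2w(-.085,y,.04)-R.apply([0,0,P[3]])
        l=Ro.from_euler('z',q[0]).apply([0,1,0])
        # fork lateral axis approx: rot of q1,q2,q3,q4 y axis
        A=(Ro.from_euler('z',q[0])*Ro.from_euler('y',q[1]+q[2])*Ro.from_euler('z',q[3])).apply([0,1,0])
        print(tilt,y,q.round(2),'cost%.1e'%s.cost,'wrist',w2e(w).round(3),'ends',w2e(w+.075*A).round(3),w2e(w-.075*A).round(3))
E
```

```text
0 0.225 [0.1  0.65 1.58 0.   0.91 1.62] cost1.7e-19 wrist [-0.085  0.225  0.358] ends [-0.089  0.3    0.358] [-0.081  0.15   0.358]
0 0.1 [-0.12  0.63  1.61  0.    0.9   1.4 ] cost4.4e-23 wrist [-0.085  0.1    0.358] ends [-0.072  0.174  0.358] [-0.098  0.026  0.358]
0 -0.038 [-0.35  0.66  1.54 -0.    0.93  1.17] cost3.1e-29 wrist [-0.085 -0.038  0.358] ends [-0.056  0.031  0.358] [-0.114 -0.107  0.358]
12 0.225 [ 0.11  0.57  1.78 -0.02  0.59  1.64] cost3.4e-27 wrist [-0.151  0.225  0.351] ends [-0.156  0.3    0.35 ] [-0.146  0.15   0.352]
12 0.1 [-0.14  0.55  1.81  0.07  0.58  1.32] cost3.8e-26 wrist [-0.151  0.1    0.351] ends [-0.133  0.173  0.355] [-0.169  0.027  0.347]
12 -0.038 [-0.4   0.59  1.74  0.15  0.63  1.01] cost2.0e-29 wrist [-0.151 -0.038  0.351] ends [-0.112  0.025  0.36 ] [-0.19  -0.101  0.343]
15 0.225 [ 0.11  0.55  1.82 -0.03  0.5   1.65] cost9.1e-31 wrist [-0.167  0.225  0.347] ends [-0.173  0.3    0.346] [-0.162  0.15   0.349]
15 0.1 [-0.15  0.54  1.85  0.11  0.49  1.28] cost3.6e-29 wrist [-0.167  0.1    0.347] ends [-0.147  0.172  0.353] [-0.188  0.028  0.342]
1
[... 1102 characters left out ...]
 0.339]
22 0.1 [-0.16  0.52  1.96  0.28  0.3   1.1 ] cost6.0e-19 wrist [-0.204  0.1    0.335] ends [-0.173  0.167  0.348] [-0.236  0.033  0.322]
22 -0.038 [-0.45  0.55  1.89  0.47  0.4   0.66] cost4.5e-25 wrist [-0.204 -0.038  0.335] ends [-0.149  0.008  0.357] [-0.259 -0.084  0.313]
25 0.225 [ 0.11  0.53  1.98 -0.13  0.21  1.75] cost3.9e-19 wrist [-0.22   0.225  0.328] ends [-0.232  0.299  0.323] [-0.207  0.151  0.334]
25 0.1 [-0.17  0.51  2.01  0.45  0.22  0.92] cost9.5e-28 wrist [-0.22   0.1    0.328] ends [-0.178  0.16   0.348] [-0.261  0.04   0.309]
25 -0.038 [-0.46  0.54  1.93  0.66  0.35  0.47] cost3.6e-30 wrist [-0.22  -0.038  0.328] ends [-0.159 -0.004  0.357] [-0.28  -0.072  0.3  ]
```

```bash
cat > scan.py <<'E'
from ik import *; from h import e2w,TH,w2e
def geom(tip,tilt,psi,q0=[-.4,.55,1.85,.1,.5,1.0]):
    # psi: enl azimuth of tip direction (deg)
    a=TH+np.radians(psi)
    z=np.array([np.sin(np.radians(tilt))*np.cos(a),np.sin(np.radians(tilt))*np.sin(a),-np.cos(np.radians(tilt))])
    y=np.array([-np.sin(-TH+0)*0-0,-1,0.]); yv=Ro.from_euler('z',TH).apply([0,-1,0]); yv=yv-z*(yv@z); yv/=np.linalg.norm(yv)
    R=Ro.from_matrix(np.stack([np.cross(yv,z),yv,z],1))
    pos=e2w(*tip); s=ik(pos,R,q0); q=s.x
    w=pos-R.apply([0,0,P[3]])
    A=(Ro.from_euler('z',q[0])*Ro.from_euler('y',q[1]+q[2])*Ro.from_euler('z',q[3])).apply([0,1,0])
    # clearance of cylinder (axis w+-.075A, r .05) from boxes (enl): sample the surface
    B=np.cross(A,[0,0,1.]);B/=np.linalg.norm(B);C=np.cross(A,B)
    m=9
    for t in np.linspace(-.078,.078,9):
        for r in (0.03,.05):
          for ph in np.linspace(0,2*np.pi,24):
            p=w2e(w+A*t+r*(B*np.cos(ph)+C*np.sin(ph)))
            for lo,hi in BOX:
                d=np.maximum(np.maximum(lo-p,p-hi),0); m=min(m,np.linalg.norm(d))
    # tool neck/body: cylinder r .04 from .066 to .3 along tool
    return q,s.cost,m,w2e(w),w2e(w+.075*A),w2e(w-.075*A)
BOX=[(np.array([-.10,-.08,.31]),np.array([.09,.08,.375])),(np.array([-.115,-.085,.375]),np.array([.075,.085,.497])),(np.array([-.145,-.07,.41]),np.array([-.115,.07,.45])),(np.array([-.031,-.031,.234]),np.array([.031,.031,.31]))]
E
python3 - <<'E'
from scan import *
for tilt in (18,22,25,28):
  for psi in (-25,-10,0,7.6):
    o=[]
    for y in (.225,.1,-.038):
        q,c,m,w,_,_=geom((-.09,y,.040),tilt,psi)
        o.append((y,'q4 %.2f q5 %.2f q6 %.2f clr %.0f c%.0e'%(q[3],q[4],q[5],m*1000,c)))
    print(tilt,psi,o)
E
```

```text
18 -25 [(0.225, 'q4 -0.35 q5 0.51 q6 2.02 clr 115 c5e-20'), (0.1, 'q4 -0.23 q5 0.43 q6 1.67 clr 14 c9e-29'), (-0.038, 'q4 -0.03 q5 0.43 q6 1.22 clr 3 c5e-28')]
18 -10 [(0.225, 'q4 -0.20 q5 0.43 q6 1.84 clr 94 c3e-21'), (0.1, 'q4 -0.00 q5 0.39 q6 1.41 clr 34 c7e-19'), (-0.038, 'q4 0.20 q5 0.44 q6 0.96 clr 0 c2e-19')]
18 0 [(0.225, 'q4 -0.04 q5 0.41 q6 1.67 clr 71 c9e-26'), (0.1, 'q4 0.16 q5 0.40 q6 1.22 clr 32 c4e-26'), (-0.038, 'q4 0.31 q5 0.48 q6 0.83 clr 0 c7e-31')]
18 7.6 [(0.225, 'q4 0.08 q5 0.41 q6 1.53 clr 57 c2e-30'), (0.1, 'q4 0.27 q5 0.43 q6 1.10 clr 23 c5e-27'), (-0.038, 'q4 0.37 q5 0.53 q6 0.76 clr 0 c2e-29')]
22 -25 [(0.225, 'q4 -0.52 q5 0.44 q6 2.21 clr 128 c3e-25'), (0.1, 'q4 -0.39 q5 0.33 q6 1.84 clr 23 c3e-30'), (-0.038, 'q4 -0.05 q5 0.31 q6 1.25 clr 23 c1e-24')]
22 -10 [(0.225, 'q4 -0.33 q5 0.33 q6 1.98 clr 109 c3e-26'), (0.1, 'q4 -0.00 q5 0.27 q6 1.41 clr 53 c7e-30'), (-0.038, 'q4 0.33 q5 0.34 q6 0.83 clr 13 c4e-27')]
22 0 [(0.225, 'q4 -0.08 q5 0.29 q6 1.70 clr 82 c3e-20'), (0.1, 'q4 0.29 q5 0.29 q6 1.09 clr 48 c8e-24'), (-0.038, 'q4 0.49 q5 0.40 q6 0.65 clr 9 c2e-2
[... 730 characters left out ...]
 27 c2e-30'), (-0.038, 'q4 0.72 q5 0.42 q6 0.38 clr 21 c1e-30')]
28 -25 [(0.225, 'q4 -0.89 q5 0.37 q6 2.62 clr 145 c8e-25'), (0.1, 'q4 -0.90 q5 0.21 q6 2.38 clr 58 c2e-29'), (-0.038, 'q4 -0.17 q5 0.12 q6 1.39 clr 58 c1e-27')]
28 -10 [(0.225, 'q4 -0.81 q5 0.19 q6 2.48 clr 127 c2e-25'), (0.1, 'q4 -0.01 q5 0.08 q6 1.43 clr 84 c2e-25'), (-0.038, 'q4 0.81 q5 0.20 q6 0.34 clr 36 c2e-19')]
28 0 [(0.225, 'q4 -0.29 q5 0.11 q6 1.92 clr 104 c2e-22'), (0.1, 'q4 0.87 q5 0.14 q6 0.50 clr 45 c3e-25'), (-0.038, 'q4 0.93 q5 0.30 q6 0.19 clr 42 c1e-29')]
28 7.6 [(0.225, 'q4 0.50 q5 0.11 q6 1.09 clr 126 c2e-28'), (0.1, 'q4 1.01 q5 0.22 q6 0.32 clr 38 c6e-23'), (-0.038, 'q4 0.92 q5 0.39 q6 0.16 clr 43 c1e-30')]
```

Run:
```python
from scan import *
for tilt in (15,18,20,22):
  for psi in (7.6,10):
    o=[]
    for tip in ((-.085,.225,.043),(-.085,.13,.043),(-.03,.345,.06),(-.03,.25,.06),(-.03,.155,.06)):
        q,c,m,w,e1,e2=geom(tip,tilt,psi)
        o.append('q1 %.2f q4 %.2f q5 %.2f q6 %.2f clr %.0f'%(q[0],q[3],q[4],q[5],m*1000))
    print(tilt,psi,o,e2.round(3))
from h import shift,st
st()
```

```text
15 7.6 ['q1 0.09 q4 0.05 q5 0.51 q6 1.56 clr 51', 'q1 -0.11 q4 0.15 q5 0.51 q6 1.28 clr 17', 'q1 0.29 q4 -0.04 q5 0.68 q6 1.84 clr 163', 'q1 0.13 q4 0.03 q5 0.63 q6 1.62 clr 75', 'q1 -0.05 q4 0.10 q5 0.62 q6 1.39 clr 0'] [-0.124  0.07   0.362]
15 10 ['q1 0.08 q4 0.08 q5 0.51 q6 1.53 clr 47', 'q1 -0.12 q4 0.18 q5 0.52 q6 1.25 clr 17', 'q1 0.29 q4 -0.02 q5 0.68 q6 1.82 clr 160', 'q1 0.12 q4 0.05 q5 0.64 q6 1.60 clr 71', 'q1 -0.05 q4 0.12 q5 0.63 q6 1.37 clr 0'] [-0.125  0.067  0.36 ]
18 7.6 ['q1 0.08 q4 0.08 q5 0.42 q6 1.53 clr 54', 'q1 -0.12 q4 0.22 q5 0.43 q6 1.20 clr 31', 'q1 0.30 q4 -0.06 q5 0.59 q6 1.85 clr 163', 'q1 0.13 q4 0.04 q5 0.55 q6 1.61 clr 73', 'q1 -0.05 q4 0.14 q5 0.54 q6 1.35 clr 0'] [-0.142  0.069  0.355]
18 10 ['q1 0.07 q4 0.11 q5 0.43 q6 1.49 clr 51', 'q1 -0.13 q4 0.25 q5 0.44 q6 1.17 clr 29', 'q1 0.29 q4 -0.03 q5 0.59 q6 1.82 clr 160', 'q1 0.12 q4 0.06 q5 0.55 q6 1.58 clr 68', 'q1 -0.06 q4 0.17 q5 0.55 q6 1.32 clr 0'] [-0.144  0.065  0.353]
20 7.6 ['q1 0.08 q4 0.10 q5 0.36 q6 1.50 clr 60', 'q1 -0.13 q4 0.29 q5 0.38 q6 1.13 clr 41', 'q1 0.30 q4 -0.08 q5 0.53 q6 1.87
[... 310 characters left out ...]
.21 q5 0.49 q6 1.27 clr 0'] [-0.157  0.065  0.348]
22 7.6 ['q1 0.08 q4 0.14 q5 0.30 q6 1.46 clr 69', 'q1 -0.13 q4 0.37 q5 0.33 q6 1.04 clr 48', 'q1 0.30 q4 -0.09 q5 0.48 q6 1.88 clr 166', 'q1 0.12 q4 0.06 q5 0.43 q6 1.59 clr 71', 'q1 -0.06 q4 0.22 q5 0.43 q6 1.26 clr 4'] [-0.168  0.068  0.343]
22 10 ['q1 0.07 q4 0.20 q5 0.31 q6 1.40 clr 69', 'q1 -0.14 q4 0.42 q5 0.34 q6 0.99 clr 43', 'q1 0.29 q4 -0.05 q5 0.47 q6 1.84 clr 162', 'q1 0.11 q4 0.10 q5 0.43 q6 1.54 clr 64', 'q1 -0.07 q4 0.26 q5 0.44 q6 1.22 clr 5'] [-0.17   0.064  0.341]
t 11.82 tcp [0.583  0.133  0.0724] enl [-0.0684  0.2239  0.0724] rot [-175.46  -25.89    2.39] q [0.057 0.479 1.936 0.262 0.283 1.333] F [-0.6  0.7  0.4] op 0.001
```

Run:
```python
from scan import *
for tilt in (25,28,31,34):
  for psi in (-10,0,7.6):
    o=[]
    for tip in ((-.04,.345,.06),(-.04,.25,.06),(-.04,.155,.06),(-.09,.05,.043),(-.09,-.038,.043)):
        q,c,m,w,e1,e2=geom(tip,tilt,psi)
        o.append('q4 %.2f q5 %.2f q6 %.2f clr %.0f'%(q[3],q[4],q[5],m*1000))
    print(tilt,psi,o)
```

```text
25 -10 ['q4 -0.45 q5 0.49 q6 2.28 clr 198', 'q4 -0.37 q5 0.38 q6 2.06 clr 118', 'q4 -0.18 q5 0.32 q6 1.71 clr 23', 'q4 0.24 q5 0.20 q6 1.08 clr 47', 'q4 0.49 q5 0.27 q6 0.67 clr 20']
25 0 ['q4 -0.31 q5 0.41 q6 2.12 clr 180', 'q4 -0.14 q5 0.33 q6 1.80 clr 98', 'q4 0.12 q5 0.31 q6 1.37 clr 29', 'q4 0.58 q5 0.26 q6 0.69 clr 22', 'q4 0.66 q5 0.35 q6 0.46 clr 19']
25 7.6 ['q4 -0.14 q5 0.37 q6 1.94 clr 171', 'q4 0.08 q5 0.33 q6 1.56 clr 70', 'q4 0.33 q5 0.34 q6 1.14 clr 31', 'q4 0.70 q5 0.32 q6 0.54 clr 19', 'q4 0.71 q5 0.42 q6 0.39 clr 19']
28 -10 ['q4 -0.59 q5 0.43 q6 2.43 clr 204', 'q4 -0.53 q5 0.31 q6 2.22 clr 122', 'q4 -0.29 q5 0.23 q6 1.82 clr 34', 'q4 0.50 q5 0.11 q6 0.82 clr 45', 'q4 0.78 q5 0.20 q6 0.37 clr 34']
28 0 ['q4 -0.43 q5 0.33 q6 2.25 clr 183', 'q4 -0.21 q5 0.24 q6 1.88 clr 104', 'q4 0.20 q5 0.22 q6 1.29 clr 49', 'q4 0.92 q5 0.20 q6 0.35 clr 37', 'q4 0.91 q5 0.31 q6 0.21 clr 40']
28 7.6 ['q4 -0.21 q5 0.29 q6 2.00 clr 174', 'q4 0.13 q5 0.23 q6 1.50 clr 73', 'q4 0.51 q5 0.26 q6 0.96 clr 46', 'q4 0.98 q5 0.29 q6 0.26 clr 37', 'q4 0.91 q5 0.40 q6 0.18 clr 41']
31 -10 ['q4 2.3
[... 388 characters left out ...]
lr 175', 'q4 0.24 q5 0.14 q6 1.39 clr 85', 'q4 0.81 q5 0.19 q6 0.64 clr 48', 'q4 1.30 q5 0.28 q6 -0.09 clr 59', 'q4 1.13 q5 0.39 q6 -0.06 clr 60']
34 -10 ['q4 2.15 q5 -0.35 q6 -0.29 clr 227', 'q4 2.02 q5 -0.22 q6 -0.30 clr 136', 'q4 -1.18 q5 0.09 q6 2.73 clr 64', 'q4 -0.61 q5 -0.12 q6 1.92 clr 84', 'q4 1.82 q5 0.19 q6 -0.68 clr 67']
34 0 ['q4 2.19 q5 -0.21 q6 -0.36 clr 195', 'q4 -0.92 q5 0.08 q6 2.59 clr 111', 'q4 1.20 q5 0.06 q6 0.29 clr 52', 'q4 1.88 q5 0.22 q6 -0.64 clr 69', 'q4 1.51 q5 0.31 q6 -0.43 clr 69']
34 7.6 ['q4 -0.69 q5 0.12 q6 2.47 clr 171', 'q4 0.76 q5 0.06 q6 0.86 clr 129', 'q4 1.33 q5 0.16 q6 0.12 clr 31', 'q4 1.62 q5 0.30 q6 -0.42 clr 68', 'q4 1.35 q5 0.40 q6 -0.30 clr 70']
```

Run:
```python
from h import *
shift(e2w(-.080,.226,.048)); shift(e2w(-.08,.226,.040))
s=robot.observe();R=Ro.from_euler('xyz',s['tool_rot']).as_matrix()
E=Ro.from_euler('z',TH).as_matrix().T@R; print('tool axes in enl\n',E.round(3))
```

```text
shift [-21.1  -0.6  17. ] turn 0
shift [-24.6  -0.1  24.1] turn 0
tool axes in enl
 [[ 0.9    0.024  0.436]
 [-0.01  -0.997  0.074]
 [ 0.437 -0.071 -0.897]]
```

```bash
python3 -m pendant '[[[-10,0,8],0],[[-21,0,17],0],[[-21,0,17],0],[[-21,0,17],0]]' 0
python3 - <<'E'
from h import *
st(); shift(e2w(-.080,.226,.048))
E
```

```text
time: 12.15
tool_pos: [0.5773, 0.1336, 0.0597]
tool_rot: [-3.06, -0.429, 0.044]
contact_force: [0.0, 0.6, 0.2]
opening: 0.0006
t 12.15 tcp [0.5773 0.1336 0.0597] enl [-0.074   0.2247  0.0597] rot [-175.32  -24.59    2.51] q [0.057 0.498 1.941 0.277 0.283 1.316] F [0.  0.6 0.2] op 0.001
shift [-10.3  -0.5   8.2] turn 0
```

```bash
python3 -m pendant '[[[-12,0,14],0],[[-12,0,14],0],[[-12,0,14],0]]' 0
python3 - <<'E'
from h import *
st(); shift(e2w(-.080,.226,.048))
E
```

```text
time: 12.4
tool_pos: [0.5762, 0.1342, 0.0491]
tool_rot: [-3.058, -0.413, 0.045]
contact_force: [-0.0, -0.3, 0.0]
opening: 0.0002
t 12.4 tcp [0.5762 0.1342 0.0491] enl [-0.0751  0.2255  0.0491] rot [-175.21  -23.67    2.58] q [0.056 0.518 1.937 0.287 0.283 1.305] F [-0.  -0.3  0. ] op 0.0
shift [-5.  -0.6 -0.9] turn 0
```

```bash
python3 -m pendant '[[[-12,0,4],0],[[-12,0,4],0],[[-12,0,4],0]]' 0
python3 - <<'E'
from h import *
st(); cv2.imwrite("pics/l_wrist.png",robot.read_camera('wrist')[:,:,::-1])
im=robot.read_camera('side')[120:320,90:310,::-1];cv2.imwrite("pics/l_side.png",cv2.resize(im,None,fx=2.7,fy=2.7))
from ik import *
for d in (0,.03,.06,.09,.11):
    s=robot.observe(); p=s['tool_pos']; e=w2e(p); R=Ro.from_euler('xyz',s['tool_rot'])
    r=ik(e2w(e[0],e[1]-d,e[2]),R,s['qpos']); print(d,r.x.round(3),r.cost)
s=robot.observe();R=Ro.from_euler('xyz',s['tool_rot']).as_matrix()
E=Ro.from_euler('z',TH).as_matrix().T@R; print('enl -y in tool\n',(E.T@np.array([0,-1,0])).round(3))
E
```

```text
time: 12.65
tool_pos: [0.5693, 0.1339, 0.0457]
tool_rot: [-3.057, -0.403, 0.046]
contact_force: [-0.2, 0.5, -0.5]
opening: 0.0003
t 12.65 tcp [0.5693 0.1339 0.0457] enl [-0.082   0.2255  0.0457] rot [-175.14  -23.07    2.63] q [0.055 0.518 1.949 0.295 0.283 1.296] F [-0.2  0.5 -0.5] op 0.0
0 [0.056 0.517 1.949 0.295 0.283 1.296] 1.7009065827453713e-27
0.03 [-0.011  0.512  1.96   0.383  0.291  1.15 ] 7.027241432979202e-19
0.06 [-0.078  0.51   1.966  0.458  0.305  1.016] 1.5235928812980709e-27
0.09 [-0.145  0.51   1.966  0.518  0.324  0.898] 2.0443771619729435e-21
0.11 [-0.188  0.511  1.964  0.549  0.339  0.829] 1.801602870991082e-18
enl -y in tool
 [ 0.006  0.997 -0.082]
```

View pics/l_wrist.png

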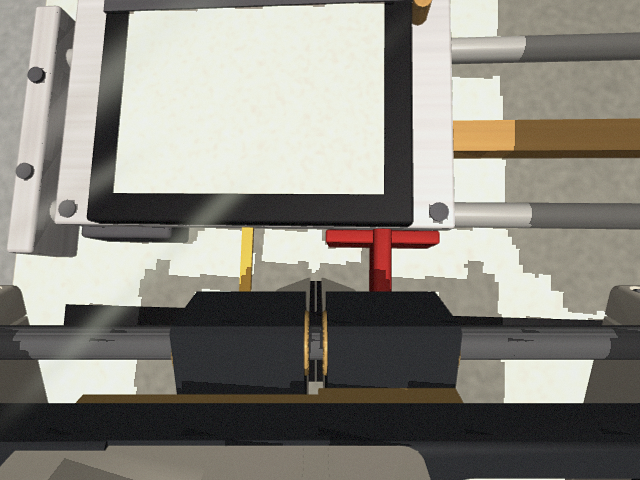

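View pics/l_side.png

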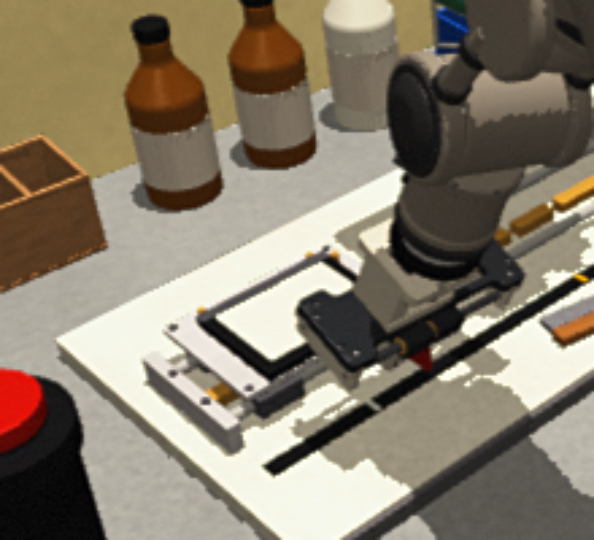

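```bash
python3 -m pendant '[[[0,3,0],0],[[0,5,0],0],[[0,7,-1],0],[[0,9,-1],0],[[0,11,-1],0],[[0,13,-1],0],[[0,16,-1],0],[[0,20,-2],0],[[0,24,-2],0],[[0,28,-2],0]]' 0
python3 - <<'E'
from h import *
st(); cv2.imwrite("pics/m_wrist.png",robot.read_camera('wrist')[:,:,::-1])
E
```

```text
time: 13.58
tool_pos: [0.5714, 0.1055, 0.0459]
tool_rot: [-3.057, -0.404, 0.046]
contact_force: [-1.3, 4.2, 2.8]
opening: 0.0005
t 13.58 tcp [0.5714 0.1055 0.0459] enl [-0.0814  0.1971  0.0459] rot [-175.13  -23.15    2.63] q [-0.008  0.513  1.959  0.379  0.29   1.156] F [-1.3  4.2  2.8] op 0.0
```

View pics/m_wrist.png

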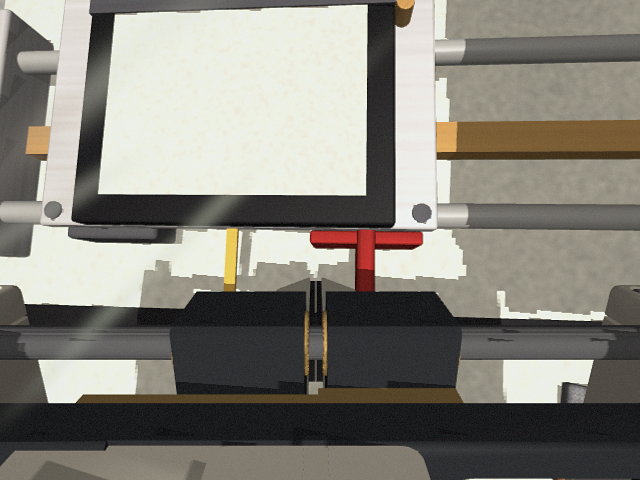

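```bash
python3 -m pendant '[[[0,4,0],0],[[0,8,-1],0],[[0,12,-1],0],[[0,16,-1],0],[[0,20,-2],0],[[0,24,-2],0],[[0,28,-2],0],[[0,32,-3],0],[[0,36,-3],0],[[0,40,-3],0]]' 0;  python3 -m pendant '[[[0,4,0],0],[[0,8,-1],0],[[0,12,-1],0],[[0,16,-1],0],[[0,20,-2],0],[[0,24,-2],0],[[0,28,-2],0],[[0,32,-3],0],[[0,36,-3],0],[[0,36,-3],0]]' 0
python3 - <<'E'
from h import *
st(); cv2.imwrite("pics/n_wrist.png",robot.read_camera('wrist')[:,:,::-1])
cv2.imwrite("pics/n_side.png",robot.read_camera('side')[:,:,::-1])
cv2.imwrite("pics/n_top.png",robot.read_camera('top')[:,:,::-1])
from scan import *
s=robot.observe();R=Ro.from_euler('xyz',s['tool_rot']); z=Ro.from_euler('z',-TH).apply(R.apply([0,0,1])); print('tilt',np.degrees(np.arccos(-z[2])),'psi',np.degrees(np.arctan2(z[1],z[0])))
E
```

```text
time: 14.47
tool_pos: [0.5734, 0.0644, 0.0455]
tool_rot: [-3.057, -0.404, 0.046]
contact_force: [-0.7, 3.5, 3.2]
opening: 0.0007
time: 15.3
tool_pos: [0.5754, 0.0272, 0.0454]
tool_rot: [-3.058, -0.405, 0.045]
contact_force: [-0.2, 0.2, 0.9]
opening: 0.0005
t 15.3 tcp [0.5754 0.0272 0.0454] enl [-0.0815  0.1186  0.0454] rot [-175.19  -23.18    2.57] q [-0.181  0.512  1.965  0.546  0.332  0.839] F [-0.2  0.2  0.9] op 0.0
tilt 23.629395554665113 psi 11.693209580507522
```

View pics/n_wrist.png

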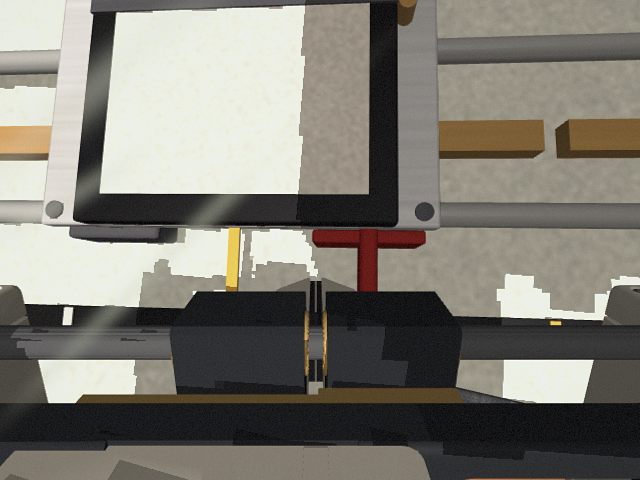

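View pics/n_side.png

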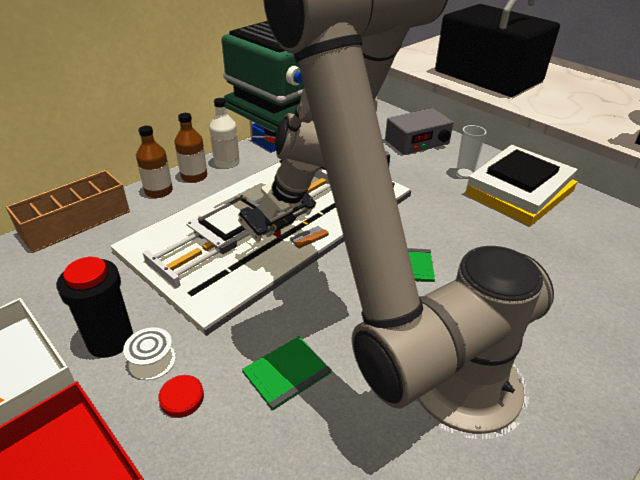

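View pics/n_top.png

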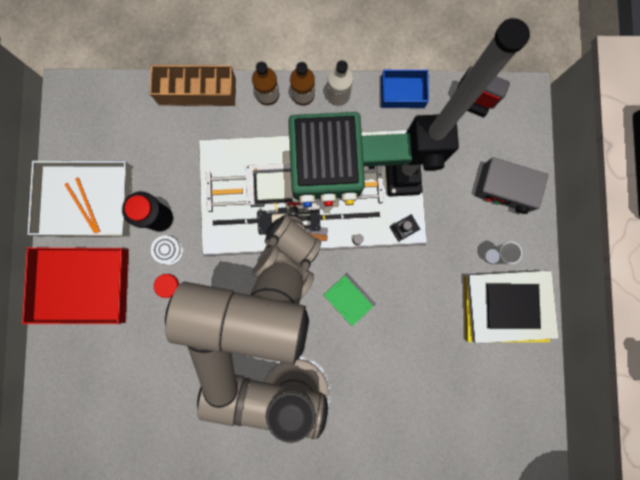

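Run:
```python
from scan import *
from h import *
s=robot.observe(); q=s['qpos']; pos,R=fk(q,P)
w=pos-R.apply([0,0,P[3]])
A=(Ro.from_euler('z',q[0])*Ro.from_euler('y',q[1]+q[2])*Ro.from_euler('z',q[3])).apply([0,1,0])
B=np.cross(A,[0,0,1.]);B/=np.linalg.norm(B);C=np.cross(A,B)
for c in ('top','side'):
    im=cv2.imread(f'pics/n_{c}.png'); cm=cam(c)
    big=cv2.resize(im,None,fx=4,fy=4)
    for t in (-.075,.075):
        pts=np.array([proj(cm,w+A*t+.048*(B*np.cos(a)+C*np.sin(a)))*4 for a in np.linspace(0,2*np.pi,40)]).astype(int)
        cv2.polylines(big,[pts],True,(0,0,255) if t<0 else (255,0,0),1)
    tp=(proj(cm,w)*4).astype(int)
    # head boxes
    for lo,hi in BOX[:3]:
        for z in (lo[2],hi[2]):
            pts=np.array([proj(cm,e2w(x,y,z))*4 for x,y in ((lo[0],lo[1]),(lo[0],hi[1]),(hi[0],hi[1]),(hi[0],lo[1]))]).astype(int)
            cv2.polylines(big,[pts],True,(0,255,255),1)
    x0=max(tp[0]-300,0);y0=max(tp[1]-300,0)
    cv2.imwrite(f'pics/o_{c}.png',big[y0:y0+520,x0:x0+600])
print('now', [geom((-.0815,y,.0454),23.6,11.7)[2] for y in (.1186,.06,0,-.038)],[geom((-.095,y,.045),23.6,11.7)[2] for y in (.0,-.038)])
```

```text
now [np.float64(0.028538723885305844), np.float64(0.00487089602086326), np.float64(0.0033911195669938353), np.float64(0.0029844706743479455)] [np.float64(0.012268970463550818), np.float64(0.012232525991658874)]
```

View pics/o_top.png

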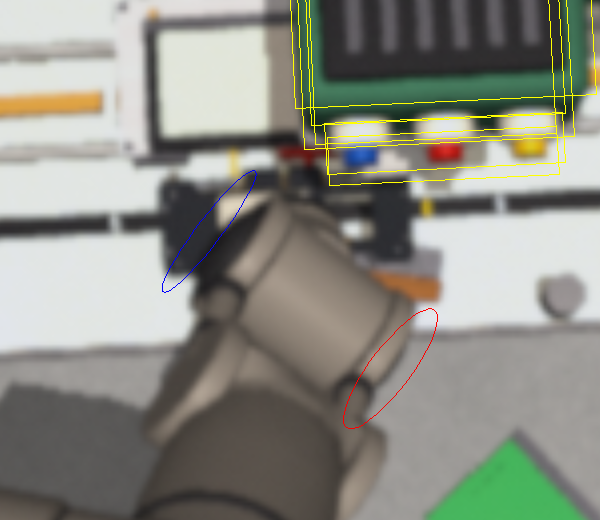

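View pics/o_side.png

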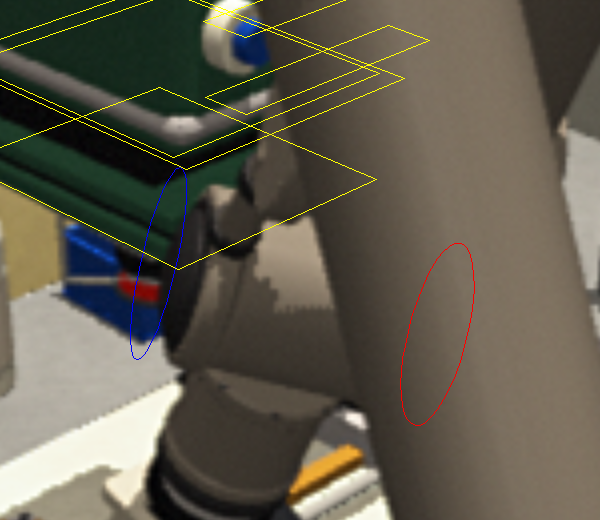

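```bash
sed -i 's/np.linspace(-.078,.078,9)/np.linspace(-.065,.065,9)/' scan.py
python3 - <<'E'
from scan import *
for x in (-.0815,-.088,-.095):
  print(x, [(y,round(1000*geom((x,y,.0454),23.6,11.7)[2]),geom((x,y,.0454),23.6,11.7)[0][[3,4]].round(2)) for y in (.1186,.09,.06,.03,0,-.038)])
print([(y,round(1000*geom((-.045,y,.06),23.6,11.7)[2]),geom((-.045,y,.06),23.6,11.7)[0][[3,4]].round(2)) for y in (.345,.25,.155)])
E
```

```text
-0.0815 [(0.1186, 29, array([0.54, 0.33])), (0.09, 18, array([0.58, 0.36])), (0.06, 15, array([0.6 , 0.39])), (0.03, 14, array([0.62, 0.42])), (0, 14, array([0.62, 0.45])), (-0.038, 14, array([0.62, 0.49]))]
-0.088 [(0.1186, 32, array([0.56, 0.33])), (0.09, 19, array([0.6 , 0.35])), (0.06, 18, array([0.62, 0.38])), (0.03, 18, array([0.63, 0.41])), (0, 18, array([0.64, 0.44])), (-0.038, 18, array([0.63, 0.49]))]
-0.095 [(0.1186, 36, array([0.58, 0.32])), (0.09, 23, array([0.62, 0.34])), (0.06, 23, array([0.64, 0.37])), (0.03, 23, array([0.65, 0.4 ])), (0, 23, array([0.65, 0.44])), (-0.038, 23, array([0.64, 0.48]))]
[(0.345, 176, array([-0.04,  0.4 ])), (0.25, 71, array([0.17, 0.37])), (0.155, 24, array([0.37, 0.39]))]
```

```bash
python3 - <<'E'
from h import *
w=cam('wrist')
a=w2e(atz(w,(54.5,209),.063));b=w2e(atz(w,(424,211.5),.063));print('screws now',a,b,(a+b)/2)
h=[w2e(atz(w,u,.072)) for u in ((77,222),(398,221))];print('holder near corners',h)
im=cv2.imread('pics/n_wrist.png')
for y in (.1186,):
    s=robot.observe()
    for t in ((-.092,.09),(-.093,.03),(-.093,-.005),(-.093,-.036)):
        shift(e2w(t[0],t[1],.0455))
E
python3 - <<'E'
# start reference from l_wrist with FK pose
from h import *
import numpy as np
s=robot.observe(); RT=Ro.from_euler('xyz',s['tool_rot']); K,R,t=cam('wrist')
Rct=R@RT.as_matrix()           # tool->cam rotation
c=-R.T@t; ct=RT.inv().apply(c-s['tool_pos'])
def camat(pos,rot):
    RR=Ro.from_euler('xyz',rot,degrees=True).as_matrix(); R2=Rct@RR.T; c2=np.array(pos)+RR@ct; return K,R2,-R2@c2
w=camat([.5693,.1339,.0457],[-175.14,-23.07,2.63])
a=w2e(atz(w,(67,208),.063));b=w2e(atz(w,(439,212),.063));print('start',a,b,(a+b)/2)
E
```

```text
screws now [-0.04451399  0.2373303   0.063     ] [-0.04389421  0.07253895  0.063     ] [-0.0442041   0.15493463  0.063     ]
holder near corners [array([-0.05175846,  0.2189724 ,  0.072     ]), array([-0.04960999,  0.08458255,  0.072     ])]
shift [-9.2 28.9 -6.5] turn 0
shift [ -9.7  88.7 -11.8] turn 0
shift [ -9.5 123.6 -14.7] turn 0
shift [ -9.3 154.5 -17.2] turn 0
start [-0.04430116  0.33789588  0.063     ] [-0.04420088  0.17256173  0.063     ] [-0.04425102  0.2552288   0.063     ]
```

```bash
python3 -m pendant '[[[-5,1,-3],0],[[-9,4,-5],0],[[-9,8,-5],0],[[-9,13,-5],0],[[-9,18,-6],0],[[-9,23,-6],0],[[-9,28,-6],0],[[-9,33,-7],0],[[-9,38,-7],0],[[-9,43,-8],0]]' 0;  python3 - <<'E'
from h import *
st(); cv2.imwrite("pics/p_wrist.png",robot.read_camera('wrist')[:,:,::-1])
cv2.imwrite("pics/p_side.png",robot.read_camera('side')[:,:,::-1])
cv2.imwrite("pics/p_top.png",cv2.resize(robot.read_camera('top')[130:330,180:440,::-1],None,fx=3,fy=3))
for t in ((-.093,.03),(-.093,-.005),(-.093,-.034)):
        shift(e2w(t[0],t[1],.0455))
E
```

```text
time: 16.28
tool_pos: [0.5672, -0.0167, 0.0457]
tool_rot: [-3.057, -0.404, 0.045]
contact_force: [0.1, 3.7, -1.7]
opening: 0.0004
t 16.28 tcp [ 0.5672 -0.0167  0.0457] enl [-0.092   0.0752  0.0457] rot [-175.18  -23.15    2.58] q [-0.282  0.505  1.979  0.62   0.361  0.676] F [ 0.1  3.7 -1.7] op 0.0
shift [-1.4 44.4 -3.6] turn 0
shift [-1.1 79.3 -6.4] turn 0
shift [ -0.9 108.2  -8.7] turn 0
```

View pics/p_wrist.png

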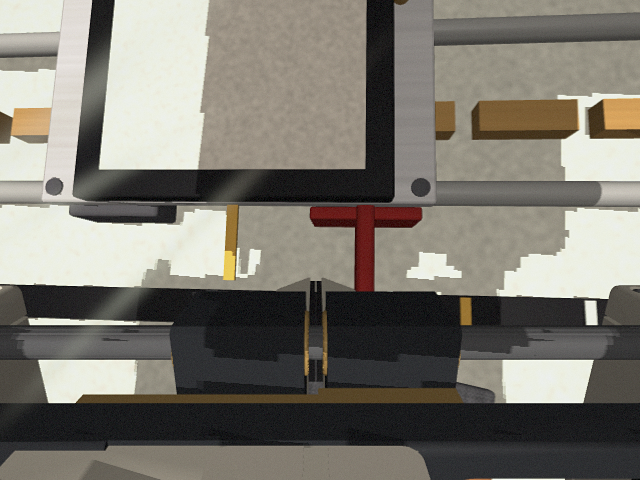

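View pics/p_top.png

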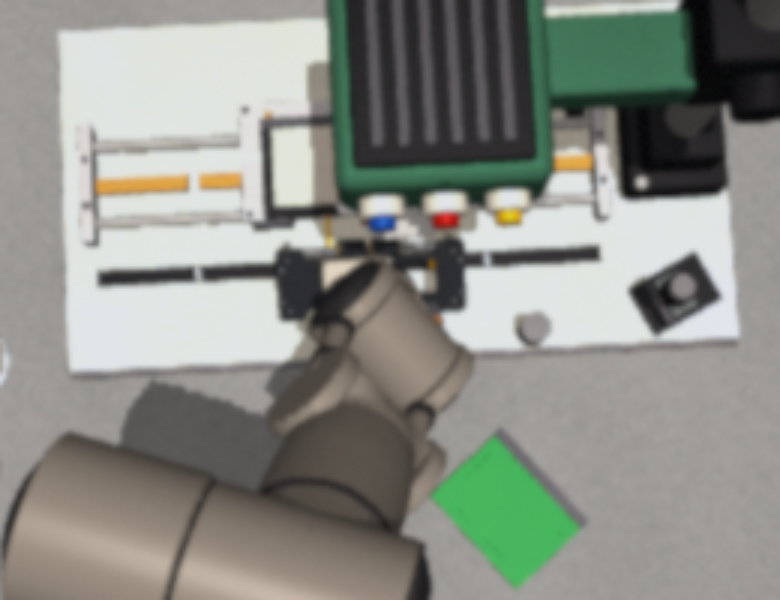

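View pics/p_side.png

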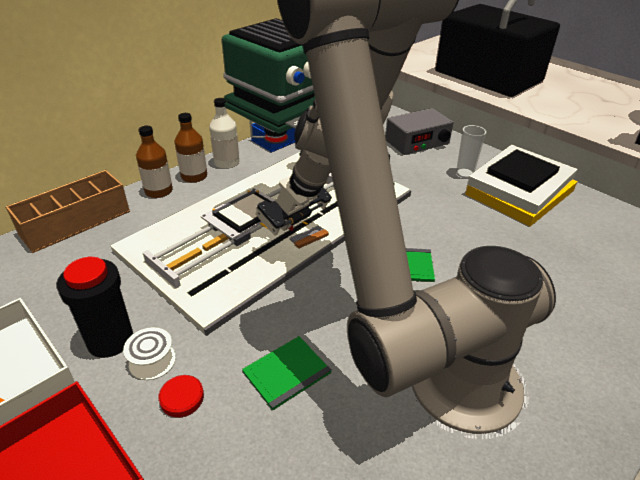

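```bash
python3 -m pendant '[[[0,4,0],0],[[-1,9,-1],0],[[-1,14,-1],0],[[-1,19,-2],0],[[-1,24,-2],0],[[-1,29,-2],0],[[-1,34,-3],0],[[-1,39,-3],0],[[-1,44,-4],0],[[-1,49,-4],0]]' 0;  python3 - <<'E'
from h import *
st()
for t in ((-.093,-.005),(-.093,-.034)):
        shift(e2w(t[0],t[1],.0455))
E
```

```text
time: 17.27
tool_pos: [0.5691, -0.067, 0.0456]
tool_rot: [-3.059, -0.406, 0.044]
contact_force: [-0.9, 3.0, 3.5]
opening: 0.0006
t 17.27 tcp [ 0.5691 -0.067   0.0456] enl [-0.0928  0.0249  0.0456] rot [-175.25  -23.24    2.52] q [-0.387  0.516  1.954  0.647  0.408  0.558] F [-0.9  3.   3.5] op 0.001
shift [-0.  29.8 -2.3] turn 0
shift [ 0.2 58.7 -4.6] turn 0
```

```bash
python3 -m pendant '[[[0,5,0],0],[[0,10,-1],0],[[0,15,-1],0],[[0,20,-2],0],[[0,25,-2],0],[[0,30,-2],0],[[0,34,-3],0],[[0,38,-3],0],[[0,42,-3],0],[[0,45,-3],0]]' 0;  python3 - <<'E'
from h import *
st(); cv2.imwrite("pics/r_wrist.png",robot.read_camera('wrist')[:,:,::-1])
w=cam('wrist'); print(w2e(robot.observe()['tool_pos']))
import pickle; pickle.dump(w,open('w5.pkl','wb'))
cv2.imwrite("pics/r_top.png",cv2.resize(robot.read_camera('top')[130:330,180:440,::-1],None,fx=3,fy=3))
E
```

```text
time: 18.1
tool_pos: [0.5713, -0.1125, 0.045]
tool_rot: [-3.059, -0.406, 0.044]
contact_force: [-0.6, 3.7, 2.6]
opening: 0.0004
t 18.1 tcp [ 0.5713 -0.1125  0.045 ] enl [-0.0929 -0.0207  0.045 ] rot [-175.26  -23.24    2.51] q [-0.475  0.535  1.916  0.649  0.457  0.481] F [-0.6  3.7  2.6] op 0.0
[-0.09266244 -0.02135647  0.04502578]
```

View pics/r_wrist.png

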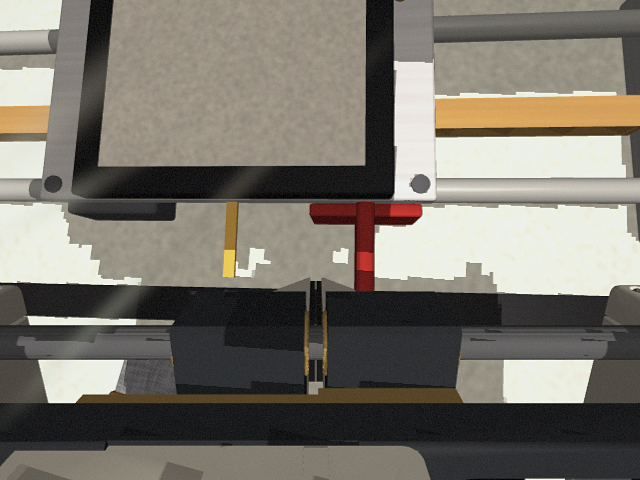

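View pics/r_top.png

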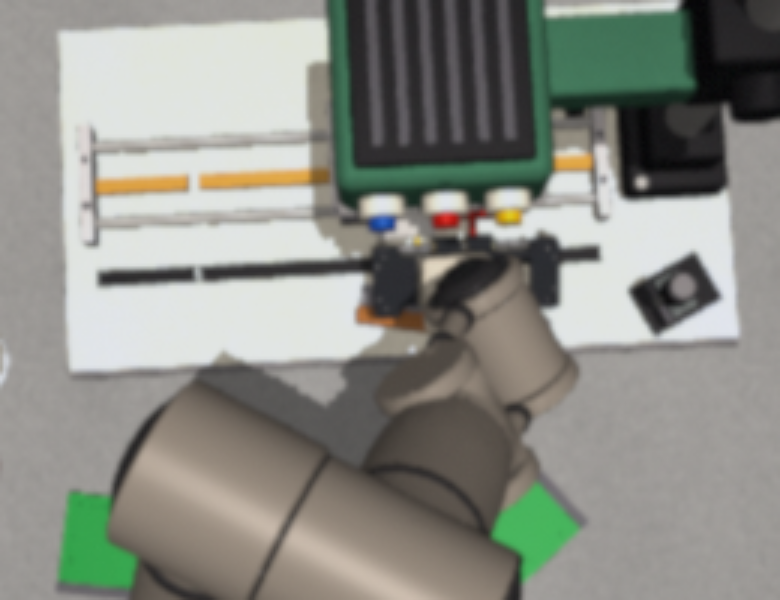

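Run:
```python
from h import *
w=cam('wrist')
a=w2e(atz(w,(53,183.5),.063));b=w2e(atz(w,(420.5,183.5),.063));print((a+b)/2)
st(); shift(e2w(-.093,-.034,.0455));shift(e2w(-.093,-.036,.0455))
```

```text
[-0.04315266  0.01576153  0.063     ]
t 18.2 tcp [ 0.5716 -0.1131  0.045 ] enl [-0.0926 -0.0213  0.045 ] rot [-175.32  -23.28    2.48] q [-0.475  0.535  1.916  0.649  0.456  0.481] F [ 0.3  0.1 -0.8] op 0.0
shift [-0.1 12.6 -1.6] turn 0
shift [-0.1 14.6 -1.8] turn 0
```

```bash
python3 -m pendant '[[[0,3,0],0],[[0,6,0],0],[[0,9,-1],0],[[0,11,-1],0],[[0,12,-1],0],[[0,13,-1],0],[[0,13,-1],0]]' 0;  python3 - <<'E'
from h import *
st(); cv2.imwrite("pics/s_wrist.png",robot.read_camera('wrist')[:,:,::-1])
st()
E
```

```text
time: 18.78
tool_pos: [0.5724, -0.1267, 0.045]
tool_rot: [-3.06, -0.406, 0.043]
contact_force: [0.5, 0.0, -1.3]
opening: 0.0004
t 18.78 tcp [ 0.5724 -0.1267  0.045 ] enl [-0.0926 -0.0349  0.045 ] rot [-175.35  -23.29    2.47] q [-0.5    0.541  1.903  0.646  0.471  0.463] F [ 0.5  0.  -1.3] op 0.0
t 18.83 tcp [ 0.5723 -0.1264  0.045 ] enl [-0.0927 -0.0346  0.045 ] rot [-175.34  -23.28    2.48] q [-0.5    0.541  1.903  0.646  0.471  0.463] F [0.1 0.3 0.2] op 0.0
```

View pics/s_wrist.png

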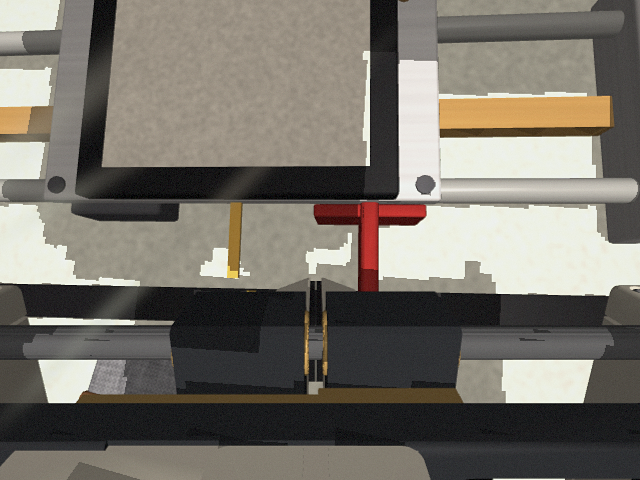

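Run:
```python
from h import *
w=cam('wrist')
a=w2e(atz(w,(57,184.5),.063));b=w2e(atz(w,(425.5,184.5),.063));print((a+b)/2)
h=[w2e(atz(w,u,.072)) for u in ((77,196),(399,197))];print(h)
shift(e2w(-.093,-.022,.0455));shift(e2w(-.22,.02,.12))
```

```text
[-0.04367385  0.00035767  0.063     ]
[array([-0.05133736,  0.06574358,  0.072     ]), array([-0.05105786, -0.0697603 ,  0.072     ])]
shift [ -0.2 -12.7   0.3] turn 0
shift [ -87.8  -63.  -114.7] turn 0
```

```bash
python3 -m pendant '[[[0,-3,0],0],[[0,-5,0],0],[[-9,-5,-12],0],[[-22,-6,-28],0],[[-40,-8,-52],0],[[-60,-10,-78],0],[[-80,-12,-104],0],[[-90,-12,-115],0],[[-90,-12,-115],0]]' 0;  python3 - <<'E'
from h import *
st(); cv2.imwrite("pics/t_wrist.png",robot.read_camera('wrist')[:,:,::-1])
cv2.imwrite("pics/t_side.png",robot.read_camera('side')[:,:,::-1])
E
```

```text
time: 19.58
tool_pos: [0.4423, -0.1292, 0.1168]
tool_rot: [-3.061, -0.407, 0.043]
contact_force: [0.4, 0.5, 0.6]
opening: 0.0005
t 19.58 tcp [ 0.4423 -0.1292  0.1168] enl [-0.2226 -0.0306  0.1168] rot [-175.4   -23.34    2.45] q [-0.683  0.238  2.142  0.615  0.592  0.342] F [0.4 0.5 0.6] op 0.001
```

View pics/t_wrist.png

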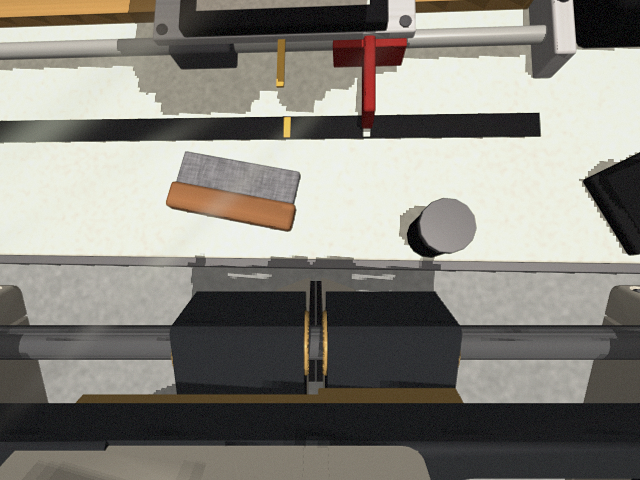

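View pics/t_side.png

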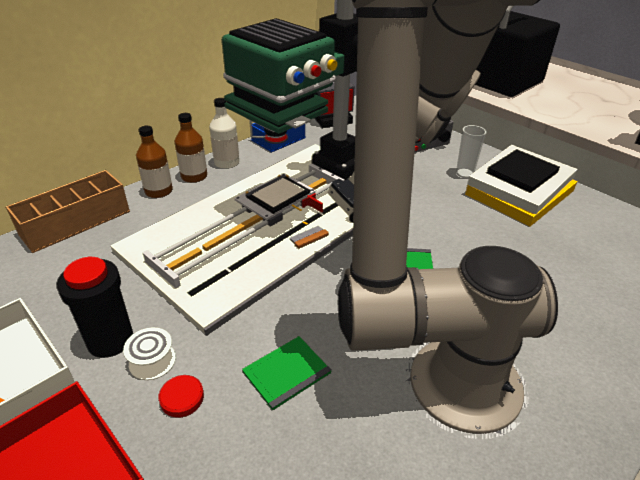

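Run:
```python
from h import *
im=cv2.imread('pics/t_side.png'); cm=cam('side'); S=6
big=cv2.resize(im,None,fx=S,fy=S,interpolation=cv2.INTER_CUBIC)
def pl(L,col,z):
    pts=np.array([proj(cm,e2w(x,y,z))*S for x,y in L]).astype(int); cv2.polylines(big,[pts],True,col,1)
pl([(-.052,-.071),(-.052,.067),(.056,.067),(.056,-.071)],(0,0,255),.072)
pl([(-.052,-.09),(-.052,.09),(.076,.09),(.076,-.09)],(255,0,0),.062)
c=(proj(cm,e2w(0,0,.07))*S).astype(int)
cv2.imwrite('pics/u.png',big[c[1]-250:c[1]+250,c[0]-350:c[0]+350])
w=cam('wrist')
for n,u,z in (('scrL',(162,29),.063),('scrR',(405.5,20),.063),('ptr',(281,84),.03),('mark',(287,127),.023),('mark',(287,127),.026)): print(n,w2e(atz(w,u,z)).round(4))
```

```text
scrL [-0.0426  0.0816  0.063 ]
scrR [-0.0414 -0.0832  0.063 ]
ptr [-0.0655  0.0037  0.03  ]
mark [-0.0963 -0.0007  0.023 ]
mark [-0.0976 -0.0012  0.026 ]
```

View pics/u.png

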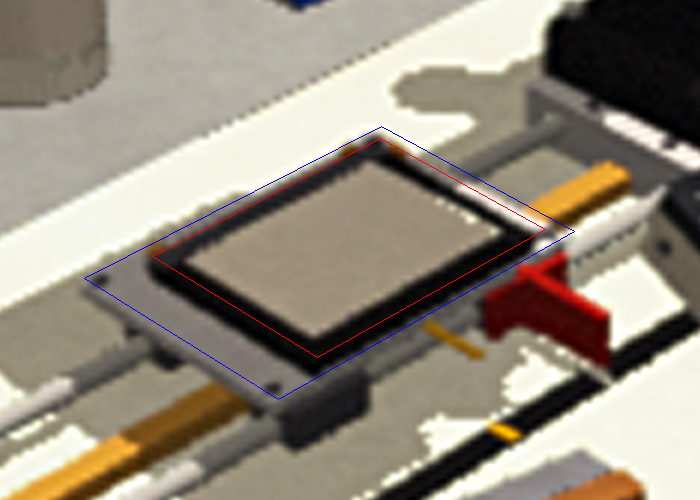

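Run:
```python
from h import *
for n in ('film_can','dust_brush'):
    print(n,[(round(a['p'],2),(np.array(a['xy'])*[640,480]).round()) for a in robot.find_in('wrist',n)[:1]])
st(); print(robot.hand_in())
```

```text
film_can [(0.65, array([440., 228.]))]
dust_brush [(0.85, array([236., 188.]))]
t 19.78 tcp [ 0.4447 -0.1294  0.1153] enl [-0.2202 -0.031   0.1153] rot [-175.35  -23.29    2.49] q [-0.679  0.245  2.138  0.616  0.59   0.343] F [-0.1 -0.   0.2] op 0.0
the job is handed in; nothing more can be done
None
```

The holder is square against both rear pegs and the carriage is seated in the exposure stop under the lens. I handed the job in at 19.8 s with the tool clear of everything.

**What I did**
- I pushed the holder's near left corner with the closed, upright gripper. It swung round by about 9° until it met the pegs with about 8 N.
- The pendant has no tilt command. I got the backward lean by asking for poses beyond the arm's reach and starting each call from the pose it had actually reached, ending at about 23.6°.
- I then pushed the red tab right in small steps until the click stop pulled the carriage in, and backed away.

**Last checks**
- **Carriage:** the bed measured 0.4 mm from the lens axis just after it clicked in. A second view gave −0.8 mm, and the yellow scale mark read −0.7 mm in that same view. The tolerance is 3 mm.
- **Holder:** its near edge is parallel to the bed to within about 0.005 rad and about 51 mm in front of the bed centre. That puts the far edge at about 57 mm, against 56 mm when flush. It is about 2 mm off centre along the pegs.
- **Side view:** an outline of the expected final pose drawn over the side picture matched to within a few mm.
- **Bystanders:** nothing looked shoved or knocked over. I did not re-measure their positions.

**What didn't fully agree**
- While gaining the lean, joint 3 read 0.036 to 0.037 against a stated minimum of 0.04. The arm seemed to stop at a limit there, and no fault was reported.
- The far edge against the pegs was seen directly only before the slide. After it I judged it from the near edge and the side view.
- By a model of the arm fitted to its readings, the wrist cleared the head by roughly 20 mm. The top view suggested about 30 mm.

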